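# Set the cordless drying blower running at full speed

## Task

Take the battery pack out of its charger and plug it fully home in the socket on top of the drying blower, then reach between the guard bars and turn the blower's sunken speed knob clockwise all the way to its stop, so that it dries the painted boards at full speed. Leave the cup, the paint tube, the brush jar and the paint jar standing where they are.

Things in the scene. Friction and masses are not known exactly. Their poses are not given: they have to be found in the camera images.
- fan: Drying blower, a fixed grey housing 240 mm deep (x), 330 mm wide (y). Origin: middle of its underside. x points away from the operator to the outlet nozzle (reaches x = 165 mm), y to the operator's left, z up. Right half (y -164 to -26 mm): flat top 115 mm high with the battery socket. Left half (y -20 to 165 mm): switch well tilted 25 deg towards the operator, rear edge highest at 210 mm.
- socket (a point): Middle of the battery socket's mouth, level with the flat top around it, 115 mm above the table. Hole 37 mm along this point's x, 53 mm along its y (axes as the blower's), 3 mm chamfer. Contacts in the hole meet the stem 10 mm before the pack is home and resist that last stretch with about 10 N, more than the pack's weight; they do not push it back out.
- pack_center (a point): Middle of the battery pack's grip block, the part to grasp: dark, 46 mm (point's x) by 70 mm (y) by 44 mm high (z up). Below it a stem of 34 (x) by 50 (y) mm, 40 mm long, is the plug; the stem's tip is 62 mm below this point. It fits either way round (half a turn). About 0.35 kg. It starts upright with its stem in the charger.
- pack_shoulder (a point): Middle of the underside of the pack's grip block, 22 mm below pack_center, where the stem begins. Fully plugged in, this point lies on socket.
- charger: The charger, a fixed grey block 100 mm (x) by 130 mm (y), 55 mm high; origin at the middle of its underside. The pack stands in a 38 by 54 mm hole in its middle and lifts straight out (40 mm of stem), the underside of its grip block on the charger's top.
- knob_center (a point): Middle of the speed knob, on its axis: a fluted black cylinder of 50 mm diameter and 32 mm height, 2 mm clear of the well's bottom. The point's z axis is the knob's axis and points out of the well, 0.44 rad (25 deg) from vertical towards the operator (the blower's -x). The point turns with the knob. A white line on the knob's top is its pointer.
- guard (a point): Middle of the guard opening, level with the outer side of the bars, 27 mm out along the knob's axis from knob_center: knob's top 11 mm, well's bottom 45 mm below it. Axes as the blower's. Steel bars of 8 mm diameter run along the blower's y; the gap between the inner two is 60 mm wide (30 each side of the knob's axis), 165 mm long. Under the bars the well is 128 by 165 mm.
- knob (a joint): Turn of the speed knob in rad: 0 is off, grows clockwise as seen looking down on the knob, hard stop at 2.6 (full speed). Friction about 0.15 N m holds it where it is left. The guard bars leave fingers room for only part of a turn, so it takes several grasps.
- cup: White cup, 84 mm wide and 62 mm high, standing on its saucer (140 mm wide). Origin: middle of its underside.
- tube: Beige paint tube standing on its black cap, 188 mm high, 70 mm wide at the top. Origin: middle of its underside.
- brush_jar: Glass jar, 76 mm wide, 100 mm high, with brushes up to 230 mm high. Origin: middle of its underside.
- paint_jar: Closed paint jar, 64 mm wide, 85 mm high. Origin: middle of its underside.
There are look-alikes about, which are no part of the job. Leave any purple look-alike of the part that bears pack_center alone.

How it is judged:
By the outcome, as a careful person would: the job done as asked, in the order asked, and still so for the second after the job is handed in, with the robot touching nothing.
It also fails if it takes over 72 s, if anything falls off the work surface, if the arm or the gripper's body presses on something with over 40 N, if the wrist force passes 120 N, or if a joint passes its speed limit or range.

## Robot

A 7-joint arm with a two-finger parallel gripper is mounted at the origin on the work surface. World frame = base frame: x ahead of the robot, y to its left, z up, the work surface at z = 0. Lengths are in m, angles in rad, forces in N, time in s.
With the tool pointing down it reaches from about 0.425 to 0.925 m from the base axis. Payload 6.8 kg.
Tool frame: the origin (TCP) lies midway between the tips of the shut fingers; the grasp point (between the pads) lies 19 mm behind it; z points along the fingers, y is the direction in which the jaws open and shut (so a half turn about z gives the same grasp; the last joint's range is limited). The gripper opens to 88 mm and grips with 3 to 60 N. Pads are 20 mm wide; open, the fingers measure 115 mm over their backs; the gripper's body (75 mm by 178 mm) begins 61 mm behind the grasp point.
Start: joints at [-1.418, 0.477, 0.022, 1.555, -0.011, 1.109, -0.083], TCP at [0.174, 0.652, 0.223] pointing down, gripper open.
Joint ranges: [-2.96, 2.96], [-0.34, 2.1], [-1.41, 1.46], [0.24, 2.44], [-1.37, 4.51], [0.17, 1.92], [-2.96, 2.96]. Speed limits (rad/s): [2.39, 2.39, 3.14, 3.14, 3.14, 3.14, 3.14].

## Interface

Orientations are given as a unit quaternion [w, x, y, z].
In Python, from bench import status, imaging, r gives the robot as it stands.
- The arm moves only by the tool move_arm, never from a script. Its argument "steps" is a list of rows, each a list of 7 numbers: the closure in counts, from 0 (fully open) to 255 (shut), then the shift along the world's x, y, z in mm, then the turn, a rotation vector about the world's x, y, z in rad. In form: [[fingers, dx, dy, dz, ax, ay, az], ...]. A call has 1 to 8 rows; each row shifts and turns the commanded pose from where the row before left it; what a row does not reach is not made up. A row lasts 1/12 s, in which the tool goes at most 41.7 mm and 7.16 degrees, less where a joint would pass 70% of its speed; a pose out of reach is approached as far as the arm can. A call with a gripper value outside its range is refused whole. The fingers move at their own pace and stop on an object; "grip_force" is the grip in N (left out, the last holds). Time passes only in rows, so rows that do not move let the fingers close. It gives the time, the measured TCP pose, the force and the opening at its end, in the units of the state.
- status.observe(): the state, without advancing time (a new reading comes with each control period).
- imaging.get_image(name): name is "scene" or "top" or "wrist"; returns the picture (400x640x3 uint8, blue, green, red); there is no depth.
- imaging.camera_params(name): a dict with "fovy" (degrees; the focal length in pixels is half the picture's height over the tangent of half this angle, whatever the lens; pixels are square), "cx", "cy" (the principal point, pixels), "k1" (the pictures are not rectified: a ray, as slopes to the right and down, at radius r is drawn at 1 + k1 r^2 times it, then the intrinsics apply), "R" (3x3) and "t" (3): a world point X has camera coordinates R X + t; the wrist camera has in their place "hand_eye" (4x4, takes a point from camera to tool coordinates, whose origin is the TCP and whose axes are the flange's). Camera axes: x right, y down, z forward; pixel columns grow to the right and rows downward; lengths in m; the calibration is good to about 2 mm. A picture is of the moment at which its call begins: read the wrist's pose just before it. camera_params takes no time and is no camera call.
- r.job_done(): hands the job in, once; it reports no verdict.
The state is a dict: "time_s": time; "joint_pos": joint angles; "dq": joint speeds; "effort": joint torques, N m; "ee_pos": TCP position; "orientation": TCP orientation; "contact_force": force on the tool from outside, world axes, zero at the start; "torque": the same for the moment, N m; "gripper_width": finger opening in m.
Only numpy, scipy, OpenCV 4.12 (cv2) and the standard library are available. Lean on these libraries where they do the work, as an engineer would, in place of code of your own. Each camera call takes 0.05 s, during which the arm holds its last target.

## Working session

There is one attempt and no reset: what is moved stays moved. The work goes in short steps, Python scripts to look and compute and a tool call to move; the robot and the scene stay as the last step left them, time stands still between calls to the robot, and variables do not carry over. Pictures are saved under pics/ and viewed, and the job is handed in when it is done.

Besides the shell and the picture viewer there is one more tool, called after "Request:" as name(argument=value, ...), one argument or row to a line, values as JSON. move_arm: Moves the arm, as the interface text tells. Its arguments: {"type":"object","properties":{"steps":{"type":"array","items":{"type":"array","items":{"type":"number"}}},"grip_force":{"type":"number"}},"required":["steps"]}

```bash
ls; mkdir -p pics
python3 - <<'E'
from bench import status, imaging, r
import cv2
print(status.observe())
for n in ["scene","top","wrist"]:
    print(n,imaging.camera_params(n))
    cv2.imwrite(f"pics/{n}0.png",imaging.get_image(n))
E
```

```text
pics
{'time_s': 0.0, 'joint_pos': array([-1.41814556,  0.47776879,  0.0223218 ,  1.55639932, -0.01149824,
        1.10929951, -0.08308728]), 'dq': array([-3.81950770e-04,  4.05287150e-04,  4.74760224e-04,  2.47770543e-05,
        2.19120989e-03, -1.76125531e-03,  6.06167195e-04]), 'effort': array([-6.23933593e-04, -5.82871985e+01,  1.53406195e+00, -2.72607189e+01,
       -5.43466955e-02,  1.68950722e-02,  1.72556661e-04]), 'ee_pos': array([0.17387232, 0.65162303, 0.22172438]), 'orientation': array([-5.30017907e-05,  1.29980730e-01,  9.91516135e-01, -8.71937940e-04]), 'contact_force': array([-0.04181044,  0.16730902,  0.94021032]), 'torque': array([ 0.02799838,  0.07201418, -0.01103169]), 'gripper_width': 0.08728881976486202}
scene {'fovy': 57.879375749460394, 'cx': 322.8016152951197, 'cy': 204.76873307652875, 'k1': -0.047791022878577546, 'R': array([[-0.68248101,  0.7307575 , -0.01459926],
       [ 0.61095799,  0.55940456, -0.56017575],
       [-0.40118574, -0.39122884, -0.82824513]]), 't': array([ 0.36548951, -0.18833528,  1.56638587])}
top {'fovy': 49.21060386618364, 'cx': 320.45331312804666, 'cy': 201.34103778665596, 'k1': -0.10794676122082407, 'R': array([[-0.01799309, -0.99983599,  0.00205946],
       [-0.99195731,  0.01759312, -0.1253442 ],
       [ 0.12528741, -0.00429822, -0.99211118]]), 't': array([-0.03888698,  0.51285345,  1.32109165])}
wrist {'fovy': 60.352870322834605, 'cx': 318.11678702450246, 'cy': 197.98103559363904, 'k1': -0.00851578563329051, 'hand_eye': array([[ 6.28680784e-04, -9.56538287e-01, -2.91606088e-01,
         8.02544094e-02],
       [ 9.99999734e-01,  4.93399649e-04,  5.37454354e-04,
         9.96363383e-05],
       [-3.70217326e-04, -2.91606348e-01,  9.56538343e-01,
        -1.63365631e-01],
       [ 0.00000000e+00,  0.00000000e+00,  0.00000000e+00,
         1.00000000e+00]])}
```

View pics/scene0.png

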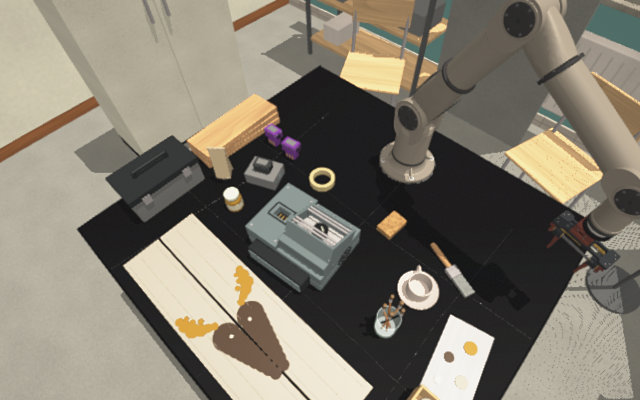

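View pics/top0.png

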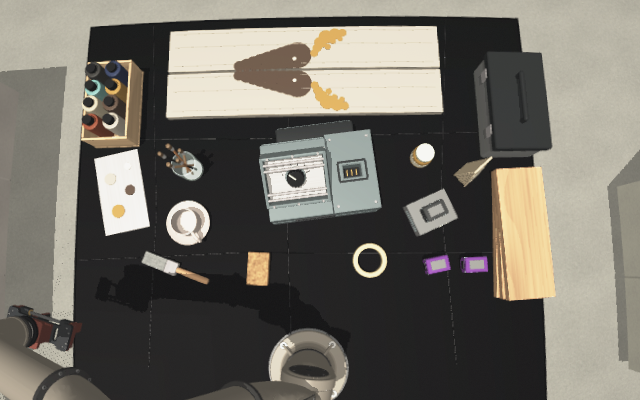

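View pics/wrist0.png

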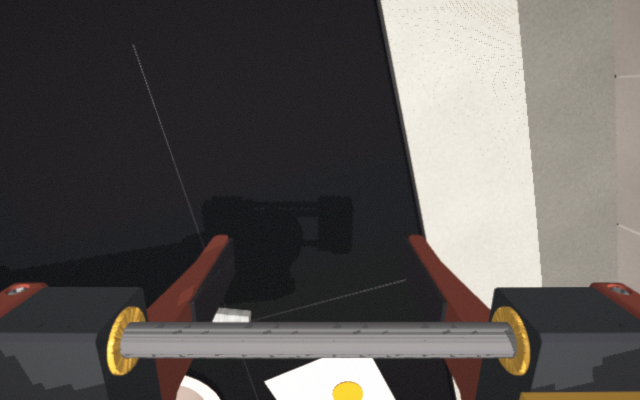

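The top view shows the fan (about cols 260–380, rows 120–222), its socket near (352,171), the knob near (296,177), and the charger with the pack near (432,212). I'll zoom in next.

```bash
cat > h.py <<'E'
import numpy as np, cv2
from scipy.spatial.transform import Rotation as Ro
def K(p):
    f=200/np.tan(np.radians(p['fovy'])/2); return f
def cam(n,st=None):
    from bench import imaging
    p=dict(imaging.camera_params(n))
    if n=='wrist':
        q=st['orientation']; T=np.eye(4); T[:3,:3]=Ro.from_quat([q[1],q[2],q[3],q[0]]).as_matrix(); T[:3,3]=st['ee_pos']
        M=np.linalg.inv(T@np.array(p['hand_eye'])); p['R']=M[:3,:3]; p['t']=M[:3,3]
    return p
def proj(p,X):
    X=np.atleast_2d(X); c=X@p['R'].T+p['t']; s=c[:,:2]/c[:,2:]; r2=(s**2).sum(1,keepdims=True)
    return s*(1+p['k1']*r2)*K(p)+[p['cx'],p['cy']]
def ray(p,uv):
    d=(np.asarray(uv,float)-[p['cx'],p['cy']])/K(p); s=d.copy()
    for _ in range(20): s=d/(1+p['k1']*(s**2).sum())
    R=np.asarray(p['R']); return -R.T@p['t'], R.T@np.array([s[0],s[1],1])
def unz(p,uv,z):
    o,d=ray(p,uv); return o+d*(z-o[2])/d[2]
def crop(img,x0,x1,y0,y1,k,fn):
    cv2.imwrite(fn,cv2.resize(img[y0:y1,x0:x1],None,fx=k,fy=k,interpolation=cv2.INTER_CUBIC))
E
python3 - <<'E'
from h import *
t=cv2.imread('pics/top0.png'); s=cv2.imread('pics/scene0.png')
crop(t,250,400,110,235,5,'pics/t_fan.png'); crop(t,390,480,170,250,6,'pics/t_ch.png')
crop(s,225,375,150,295,4,'pics/s_fan.png')
E
```

```text
(no output)
```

View pics/t_fan.png

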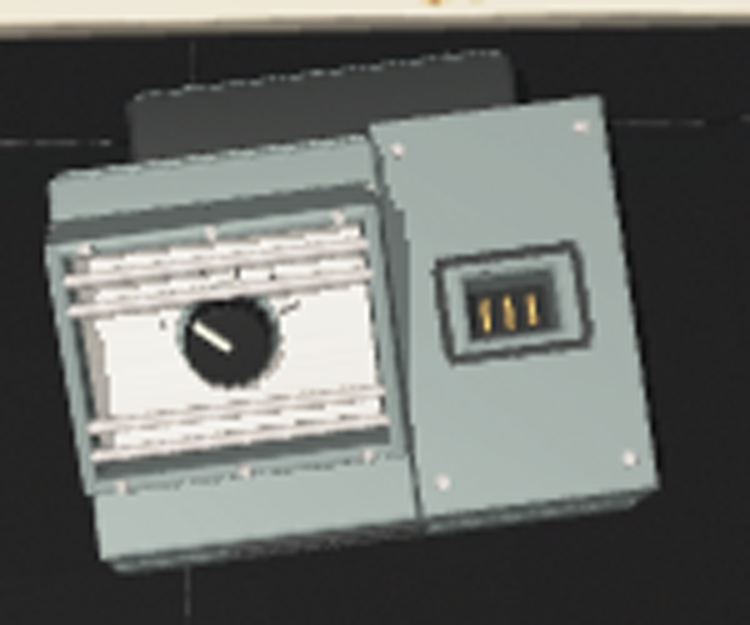

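View pics/t_ch.png

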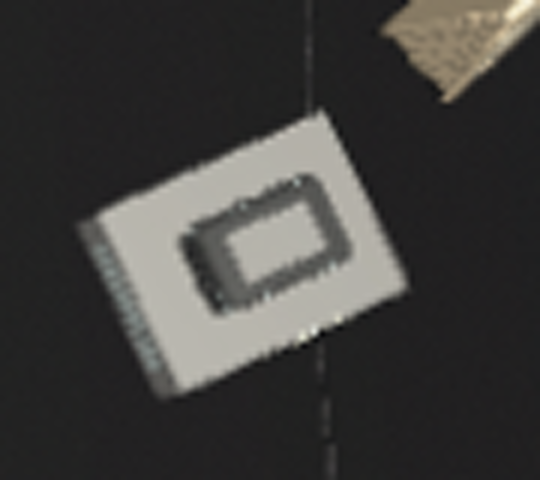

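View pics/s_fan.png

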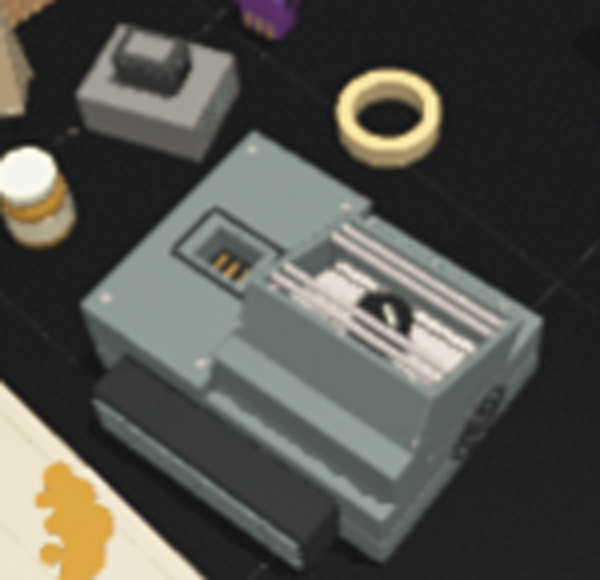

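```bash
cat > fit.py <<'E'
from h import *
from scipy.optimize import least_squares
pt,ps=cam('top'),cam('scene')
T=lambda a,x0,y0,k:(np.array(a,float)+.5)/k-.5+[x0,y0]
def fit(name,pts,views,x0):
    def f(x,full=False):
        c,s=np.cos(x[2]),np.sin(x[2]); R=np.array([[c,-s,0],[s,c,0],[0,0,1]])
        W=pts@R.T+[x[0],x[1],0]
        return np.concatenate([(proj(p,W[i])-uv).ravel() for p,i,uv in views])
    for v in (views[:1],views[1:],views):
        if not v: continue
        vv=views; 
        def g(x):
            c,s=np.cos(x[2]),np.sin(x[2]); R=np.array([[c,-s,0],[s,c,0],[0,0,1]]); W=pts@R.T+[x[0],x[1],0]
            return np.concatenate([(proj(p,W[i])-uv).ravel() for p,i,uv in v])
        s=least_squares(g,x0); print(name,s.x.round(4),np.abs(s.fun).max().round(2),s.fun.round(1))
    return s.x
P=np.array([[.12,-.164,.115],[-.12,-.164,.115],[.12,-.026,.115],[-.12,-.026,.115]])
i=[0,1,2,3]
fan=fit('fan',P,[(pt,i,T([[603,97],[658,487],[370,125],[424,521]],250,110,5)),(ps,[0,1,3],T([[82,303],[254,132],[370,203]],225,150,4))],[.7,0,.1])
C=np.array([[.05,.065,.055],[.05,-.065,.055],[-.05,-.065,.055],[-.05,.065,.055]])
ch=fit('ch',C,[(pt,i,T([[97,215],[322,112],[408,288],[178,390]],390,170,6)),(ps,[0,1,2,3],T([[207,128],[80,97],[122,26],[240,66]],225,150,4))],[.6,-.3,.4])
print('socket px centre top z115', unz(pt,T([513,300],250,110,5),.115))
print('pack top',unz(pt,T([275,243],390,170,6),.099))
c,s=np.cos(fan[2]),np.sin(fan[2]);R=np.array([[c,-s,0],[s,c,0],[0,0,1]])
b=np.radians(25); ax=np.array([-np.sin(b),0,np.cos(b)])
print('axis',R@ax)
# knob top px
for h in (.14,.15,.16,.17): 
  W=unz(pt,T([229,341],250,110,5),h); print('knobtop@',h,W,R.T@(W-[fan[0],fan[1],0]))
# triangulate knob top
o1,d1=ray(pt,T([229,341],250,110,5)); o2,d2=ray(ps,T([386,315],225,150,4))
A=np.c_[d1,-d2]; k=np.linalg.lstsq(A,o2-o1,rcond=None)[0]; print('tri',o1+d1*k[0],o2+d2*k[1])
E
python3 fit.py
```

```text
fan [ 0.5808 -0.0486  0.1099] 0.83 [-0.5 -0.5  0.3  0.8  0.2 -0.5  0.1  0.1]
fan [ 0.5833 -0.0504  0.1027] 0.79 [-0.8  0.6  0.5 -0.5  0.4 -0.3]
fan [ 0.5814 -0.0492  0.1094] 0.83 [-0.3 -0.6  0.4  0.6  0.4 -0.7  0.2 -0.1 -0.2  0.8  0.7 -0.5  0.8 -0.5]
ch [ 0.4722 -0.3875  0.3986] 0.39 [-0.1 -0.3  0.1 -0.1 -0.3  0.1  0.3  0.4]
ch [ 0.4708 -0.3831  0.4208] 1.97 [-1.5  0.7  0.9  0.6  0.8  0.7 -0.2 -2. ]
ch [ 0.4715 -0.3861  0.4056] 2.4 [-0.6  0.1 -0.5  0.  -0.7  0.1  0.   0.7 -2.4  0.6  0.3  0.   0.5  0.3
 -0.8 -2. ]
socket px centre top z115 [ 0.59398927 -0.14266083  0.115     ]
pack top [ 0.47152271 -0.38772575  0.099     ]
axis [-0.42009092 -0.04614989  0.90630779]
knobtop@ 0.14 [0.56787812 0.02312848 0.14      ] [-0.00552394  0.07332042  0.14      ]
knobtop@ 0.15 [0.56605335 0.02259932 0.15      ] [-0.00739559  0.07299368  0.15      ]
knobtop@ 0.16 [0.56422858 0.02207016 0.16      ] [-0.00926723  0.07266695  0.16      ]
knobtop@ 0.17 [0.56240381 0.02154099 0.17      ] [-0.01113887  0.07234021  0.17      ]
tri [0.56398857 0.02200056 0.16131529] [0.56389818 0.02211603 0.16130491]
```

Run:
```python
from h import *
t=cv2.imread('pics/top0.png'); s=cv2.imread('pics/scene0.png')
crop(t,400,500,130,230,6,'pics/t_tube.png'); crop(s,190,300,120,220,6,'pics/s_tube.png')
```

```text
(no output)
```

View pics/t_tube.png

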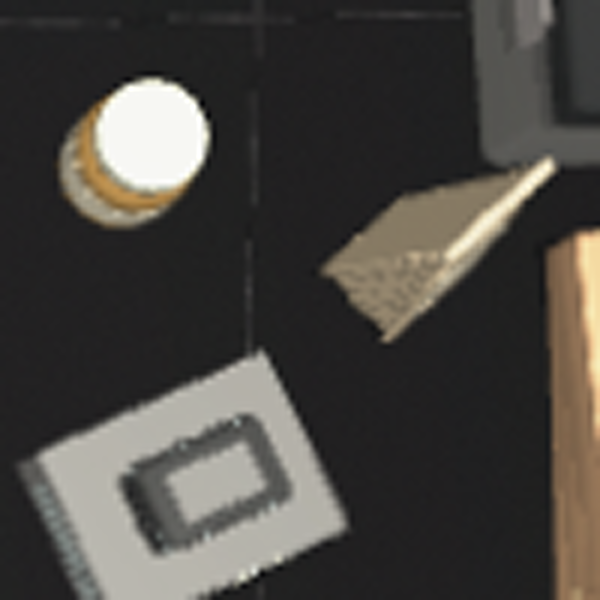

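View pics/s_tube.png

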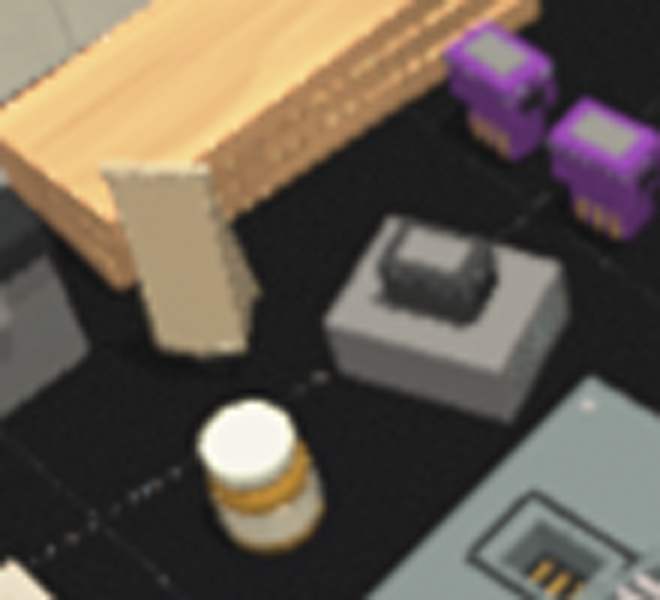

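Request:
move_arm(
  steps=[
    [0,10,-5,35,0,0,0],
    [0,25,-15,25,0,0,-0.03],
    [0,30,-20,20,0,0,-0.03],
    [0,30,-20,10,0,0,-0.03],
    [0,30,-22,10,0,0,-0.03],
    [0,30,-25,10,0,0,-0.03],
    [0,30,-25,10,0,0,-0.03],
    [0,28,-28,10,0,0,-0.03],
  ],
)

```text
time_s: 0.82
ee_pos: [0.3883, 0.4909, 0.3528]
orientation: [-0.0, 0.234, 0.972, -0.0]
contact_force: [0.5, 0.0, 0.7]
gripper_width: 0.0878
```

Run:
```python
from h import *
from bench import status
print(status.observe()['joint_pos'].round(2))
p=cam('top')
for uv,z in [((473,173),.188),((492.5,156.7),.188),((464,186.7),.188),((425.5,152.5),.085),((464,186.7),.02),((454,175),.02),((187,160),.1),((188,224),.06),((365,260),0.01)]: print(uv,unz(p,uv,z).round(3))
```

```text
[-1.12  0.31  0.16  1.52 -0.05  1.32  0.14]
(473, 173) [ 0.565 -0.476  0.188]
(492.5, 156.7) [ 0.611 -0.537  0.188]
(464, 186.7) [ 0.526 -0.448  0.188]
(425.5, 152.5) [ 0.65  -0.37   0.085]
(464, 186.7) [ 0.552 -0.506  0.02 ]
(454, 175) [ 0.591 -0.475  0.02 ]
(187, 160) [0.636 0.352 0.1  ]
(188, 224) [0.446 0.357 0.06 ]
(365, 260) [ 0.329 -0.183  0.01 ]
```

Request:
move_arm(
  steps=[
    [0,25,-30,5,0,0,-0.03],
    [0,22,-33,0,0,0,-0.03],
    [0,20,-34,0,0,0,-0.03],
    [0,18,-35,0,0,0,-0.03],
    [0,15,-36,0,0,0,-0.03],
    [0,12,-37,0,0,0,-0.03],
    [0,10,-37,0,0,0,-0.03],
    [0,5,-38,0,0,0,-0.03],
  ],
)

```text
time_s: 1.48
ee_pos: [0.5147, 0.2101, 0.3573]
orientation: [0.0, 0.349, 0.937, -0.0]
contact_force: [0.6, 0.8, 0.5]
gripper_width: 0.0878
```

Request:
move_arm(
  steps=[
    [0,6,-39,0,0,0,-0.03],
    [0,4,-40,0,0,0,-0.03],
    [0,2,-40,0,0,0,-0.03],
    [0,0,-40,0,0,0,-0.03],
    [0,0,-40,0,0,0,-0.03],
    [0,0,-40,0,0,0,-0.03],
    [0,0,-40,0,0,0,-0.03],
    [0,0,-40,0,0,0,-0.03],
  ],
)

```text
time_s: 2.15
ee_pos: [0.5254, -0.1087, 0.3577]
orientation: [-0.0, 0.458, 0.889, 0.0]
contact_force: [0.6, -0.1, -0.5]
gripper_width: 0.0883
```

Request:
move_arm(
  steps=[
    [0,-4,-40,0,0,0,-0.03],
    [0,-6,-40,0,0,0,-0.03],
    [0,-8,-40,-10,0,0,-0.03],
    [0,-8,-38,-15,0,0,-0.03],
    [0,-8,-38,-20,0,0,-0.03],
    [0,-8,-38,-25,0,0,-0.03],
    [0,-8,-30,-30,0,0,-0.03],
    [0,-4,-14,-35,0,0,-0.01],
  ],
)

```text
time_s: 2.82
ee_pos: [0.4719, -0.383, 0.2274]
orientation: [0.002, 0.555, 0.832, -0.001]
contact_force: [1.2, 0.6, 0.0]
gripper_width: 0.0878
```

Run:
```python
from bench import status, imaging
import cv2,pickle
s=status.observe(); im=imaging.get_image('wrist'); cv2.imwrite('pics/w1.png',im); pickle.dump(s,open('w1.pkl','wb'))
print(s['ee_pos'],s['orientation'],s['joint_pos'].round(2))
```

```text
[ 0.47187856 -0.38295511  0.22739968] [ 0.00182067  0.55507117  0.83180025 -0.00101285] [ 0.05  0.43  0.71  1.76 -0.31  1.07  1.26]
```

View pics/w1.png

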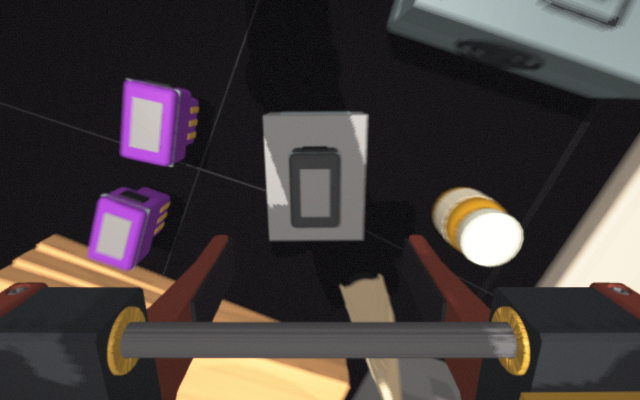

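Run:
```python
from h import *
im=cv2.imread('pics/w1.png'); crop(im,255,380,100,250,4,'pics/w1c.png')
```

```text
(no output)
```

View pics/w1c.png

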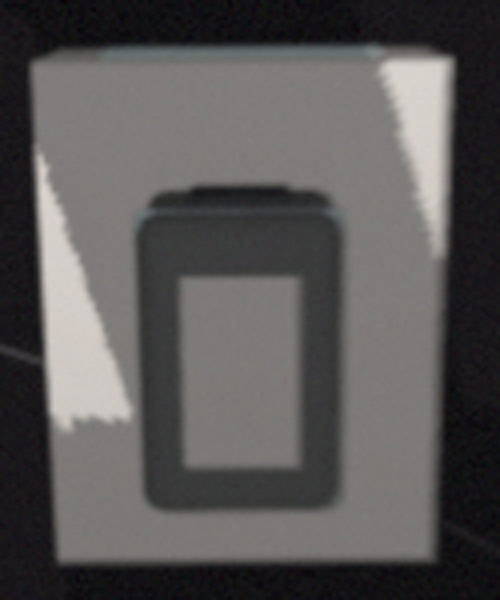

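Run:
```python
from h import *; import pickle
s=pickle.load(open('w1.pkl','rb')); p=cam('wrist',s)
T=lambda a:(np.array(a,float)+.5)/4-.5+[255,100]
# block top edges at z .099 : left mid,right mid,top mid,bottom mid
L,Rr,U,D=[unz(p,T(q),.099) for q in [(139,360),(342,360),(240,211),(242,510)]]
print('pack',(L+Rr)/2,(U+D)/2,np.linalg.norm(L-Rr),np.linalg.norm(U-D), 'yaw jaw',np.arctan2(*(Rr-L)[1::-1]),np.arctan2(*(L-Rr)[1::-1]),'UD',np.arctan2(*(U-D)[1::-1]))
c=[unz(p,T(q),.055) for q in [(32,58),(455,58),(437,562),(58,562)]]
print('charger',np.mean(c,0),np.linalg.norm(c[0]-c[1]),np.linalg.norm(c[1]-c[2]),'yaw',np.arctan2(*(c[1]-c[0])[1::-1]),np.arctan2(*(c[2]-c[3])[1::-1]),np.arctan2(*(c[0]-c[3])[1::-1]),np.arctan2(*(c[1]-c[2])[1::-1]))
q=s['orientation'];R=Ro.from_quat([q[1],q[2],q[3],q[0]]).as_matrix();print(R[:,1],np.arctan2(R[1,1],R[0,1]),R[:,2])
```

```text
pack [ 0.46987573 -0.38524773  0.099     ] [ 0.47046173 -0.38636146  0.099     ] 0.04467238175241533 0.06845163347277712 yaw jaw 0.39434433877075725 -2.747248314819036 UD 1.9689849664223789
charger [ 0.47186201 -0.38769107  0.055     ] 0.1004426078667112 0.13018737607266725 yaw 0.3944603739115284 0.3942526187804294 1.970838531367365 1.9716460389977275
[9.23420366e-01 3.83789936e-01 3.36218736e-04] 0.39389707325266377 [ 0.00190446 -0.00370619 -0.99999132]
```

Request:
move_arm(
  steps=[
    [0,-1,-4,-10,0,0,0.002],
    [0,0,0,-30,0,0,0],
    [0,0,0,-30,0,0,0],
    [0,0,0,-30,0,0,0],
    [0,0,0,-25,0,0,0],
    [0,0,0,-15,0,0,0],
    [0,0,0,0,0,0,0],
  ],
)

```text
time_s: 3.45
ee_pos: [0.4726, -0.3794, 0.0849]
orientation: [-0.002, 0.551, 0.835, 0.0]
contact_force: [0.5, -0.1, 0.2]
gripper_width: 0.088
```

```bash
cat > st.py <<'E'
from h import *
from bench import status
for _ in range(1):
    s=status.observe(); q=s['orientation'];R=Ro.from_quat([q[1],q[2],q[3],q[0]]).as_matrix()
    print(round(s['time_s'],2),'ee',(s['ee_pos']*1000).round(1),'yaw',round(np.arctan2(R[1,1],R[0,1]),4),'z',R[:,2].round(4),'F',s['contact_force'].round(1),'T',s['torque'].round(2),'w',round(s['gripper_width']*1000,1),'j',s['joint_pos'].round(2))
E
python3 st.py
```

```text
3.45 ee [ 472.6 -379.4   84.9] yaw 0.4049 z [-0.0029  0.003  -1.    ] F [ 0.5 -0.1  0.2] T [-0.06  0.02 -0.03] w 88.0 j [ 0.14  0.6   0.6   1.87 -0.45  0.82  1.38]
```

Request:
move_arm(
  steps=[
    [0,0,0,0,0,0,0],
    [0,0,0,0,0,0,0],
  ],
)

```text
time_s: 3.62
ee_pos: [0.474, -0.3822, 0.0889]
orientation: [0.001, 0.551, 0.834, 0.0]
contact_force: [1.1, -0.1, 0.2]
gripper_width: 0.0879
```

```bash
python3 st.py
```

```text
3.62 ee [ 474.  -382.2   88.9] yaw 0.4032 z [ 0.0024 -0.0011 -1.    ] F [ 1.1 -0.1  0.2] T [-0.09 -0.02  0.01] w 87.9 j [ 0.14  0.59  0.6   1.86 -0.45  0.82  1.38]
```

Request:
move_arm(
  steps=[
    [0,-3,-4,0,0,0,-0.006],
    [0,0,0,-14,0,0,0],
    [0,0,0,-10,0,0,0],
    [0,0,0,0,0,0,0],
    [0,0,0,0,0,0,0],
  ],
)

```text
time_s: 4.03
ee_pos: [0.4689, -0.3854, 0.0622]
orientation: [-0.001, 0.554, 0.832, 0.0]
contact_force: [-0.0, -0.8, 1.0]
gripper_width: 0.088
```

```bash
python3 st.py
```

```text
4.03 ee [ 468.9 -385.4   62.2] yaw 0.3959 z [-0.0016  0.0012 -1.    ] F [-0.  -0.8  1. ] T [-0.08  0.04 -0.03] w 88.0 j [ 0.17  0.63  0.58  1.88 -0.48  0.78  1.4 ]
```

Request:
move_arm(
  steps=[
    [140,1,-1,0,0,0,0],
    [180,0,0,0,0,0,0],
    [220,0,0,0,0,0,0],
    [220,0,0,0,0,0,0],
    [220,0,0,0,0,0,0],
    [220,0,0,0,0,0,0],
  ],
  grip_force=45,
)

```text
time_s: 4.53
ee_pos: [0.4706, -0.387, 0.0633]
orientation: [0.0, 0.554, 0.832, 0.0]
contact_force: [-0.3, 0.6, -0.0]
gripper_width: 0.0514
```

```bash
python3 st.py
```

```text
4.53 ee [ 470.6 -387.    63.3] yaw 0.396 z [ 2.e-04 -1.e-04 -1.e+00] F [-0.3  0.6 -0. ] T [-0.05  0.02  0.01] w 51.4 j [ 0.17  0.63  0.58  1.87 -0.48  0.78  1.4 ]
```

Request:
move_arm(
  steps=[
    [220,0,0,0,0,0,0],
    [220,0,0,0,0,0,0],
    [220,0,0,0,0,0,0],
  ],
)

```text
time_s: 4.78
ee_pos: [0.4707, -0.3869, 0.0633]
orientation: [0.0, 0.554, 0.832, 0.0]
contact_force: [0.4, 0.4, 1.3]
gripper_width: 0.0458
```

```bash
python3 st.py
```

```text
4.78 ee [ 470.7 -386.9   63.3] yaw 0.396 z [ 2.e-04  0.e+00 -1.e+00] F [0.4 0.4 1.3] T [ 0.    0.02 -0.03] w 45.8 j [ 0.17  0.63  0.58  1.87 -0.48  0.78  1.4 ]
```

Request:
move_arm(
  steps=[
    [220,0,0,5,0,0,0],
    [220,0,0,15,0,0,0],
    [220,0,0,25,0,0,0],
    [220,5,5,30,0,0,-0.02],
    [220,15,15,30,0,0,-0.05],
    [220,20,25,30,0,0,-0.05],
    [220,25,30,20,0,0,-0.05],
    [220,25,30,0,0,0,-0.05],
  ],
)

```text
time_s: 5.45
ee_pos: [0.5598, -0.2861, 0.2204]
orientation: [0.003, 0.644, 0.765, 0.001]
contact_force: [-0.3, -1.2, -3.2]
gripper_width: 0.0458
```

Request:
move_arm(
  steps=[
    [220,22,25,0,0,0,-0.05],
    [220,12,15,0,0,0,-0.017],
    [220,4,7,0,0,0,0],
    [220,0,0,0,0,0,0],
    [220,0,0,0,0,0,0],
    [220,0,0,0,0,0,0],
  ],
)

```text
time_s: 5.95
ee_pos: [0.5944, -0.2401, 0.2157]
orientation: [-0.0, 0.669, 0.744, -0.001]
contact_force: [-0.4, -0.8, -3.6]
gripper_width: 0.0459
```

```bash
python3 st.py
cat > shot.py <<'E'
import sys
from bench import status, imaging
import cv2,pickle
n=sys.argv[1]; c=sys.argv[2] if len(sys.argv)>2 else 'wrist'
s=status.observe(); im=imaging.get_image(c); cv2.imwrite(f'pics/{n}.png',im); pickle.dump(s,open(n+'.pkl','wb'))
E
python3 shot.py w2
```

```text
5.95 ee [ 594.4 -240.1  215.7] yaw 0.1059 z [-9.e-04 -9.e-04 -1.e+00] F [-0.4 -0.8 -3.6] T [-0.12  0.09  0.01] w 45.9 j [-0.24  0.52  0.76  1.69 -0.39  1.1   0.74]
```

View pics/w2.png

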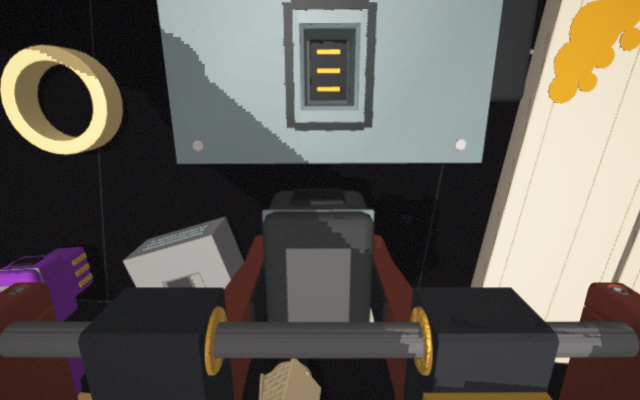

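The charger is now empty and the pack is held. The socket mouth is at about (330,67) in this view.

Run:
```python
from h import *
im=cv2.imread('pics/w2.png'); crop(im,270,390,0,140,5,'pics/w2c.png')
```

```text
(no output)
```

View pics/w2c.png

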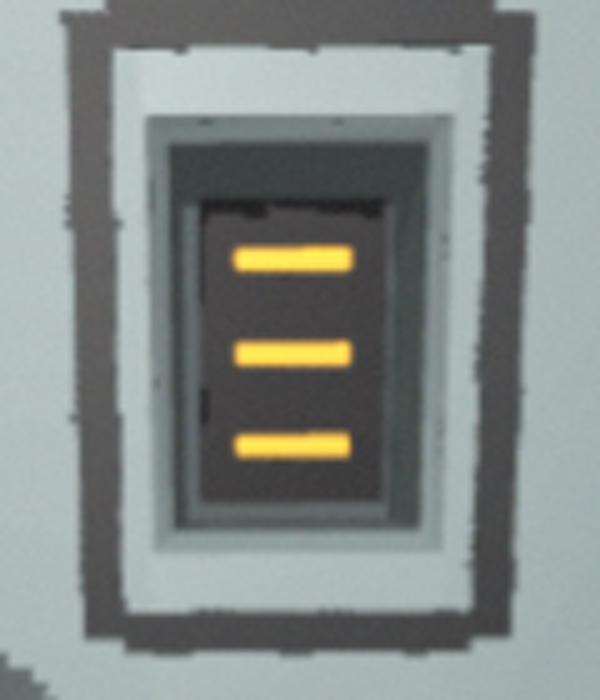

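Run:
```python
from h import *; import pickle
s=pickle.load(open('w2.pkl','rb')); p=cam('wrist',s)
T=lambda a:(np.array(a,float)+.5)/5-.5+[270,0]
def an(a,b): d=b-a; return round(np.arctan2(d[1],d[0]),4)
for nm,q in [('mouth',[(147,115),(455,115),(442,550),(155,550)]),('frameout',[(62,10),(535,10),(508,640),(86,640)]),('framein',[(110,45),(493,45),(472,613),(125,613)])]:
    c=[unz(p,T(x),.115) for x in q]
    print(nm,np.mean(c,0).round(4),'w',np.linalg.norm(c[0]-c[1]).round(4),np.linalg.norm(c[3]-c[2]).round(4),np.linalg.norm(c[1]-c[2]).round(4),'yaw',an(c[0],c[1]),an(c[3],c[2]),an(c[3],c[0])-np.pi/2,an(c[2],c[1])-np.pi/2)
# fan edge (operator-right / outlet-right corners) , pack top
a,b=unz(p,(177,163),.115),unz(p,(482,163),.115); print('edge',an(a,b),np.linalg.norm(a-b),(a+b)/2)
zt=s['ee_pos'][2]-.0083+.044
c=[unz(p,x,zt) for x in [(264,213),(374,213)]]; print('pack top far edge mid',np.mean(c,0),an(c[0],c[1]),np.linalg.norm(c[0]-c[1]))
q=s['orientation'];R=Ro.from_quat([q[1],q[2],q[3],q[0]]).as_matrix()
print('expected',s['ee_pos']+R@[.035,0,0], an(np.zeros(3),R[:,1]))
```

```text
mouth [ 0.5922 -0.1417  0.115 ] w 0.0429 0.0427 0.0588 yaw 0.1066 0.1067 0.11090367320510341 0.10880367320510342
frameout [ 0.5919 -0.1418  0.115 ] w 0.0648 0.0638 0.0851 yaw 0.1066 0.1067 0.11920367320510339 0.1070036732051034
framein [ 0.5923 -0.142   0.115 ] w 0.0528 0.0522 0.0768 yaw 0.1066 0.1067 0.11390367320510353 0.10690367320510341
edge 0.1067 0.2378199849002626 [ 0.60026007 -0.21096303  0.115     ]
pack top far edge mid [ 0.59115378 -0.2049438   0.25142748] 0.1068 0.04325307103140932
expected [ 0.59072295 -0.20534028  0.21569932] 0.1059
```

Request:
move_arm(
  steps=[
    [220,-1,30,0,0,0,0],
    [220,-1,35,0,0,0,0],
    [220,0,25,-10,0,0,0],
    [220,0,8,-15,0,0,0],
    [220,0,0,-18,0,0,0],
    [220,0,0,0,0,0,0],
    [220,0,0,0,0,0,0],
  ],
)

```text
time_s: 6.58
ee_pos: [0.593, -0.1413, 0.1725]
orientation: [-0.001, 0.668, 0.744, -0.001]
contact_force: [-0.4, 0.2, -3.2]
gripper_width: 0.0458
```

```bash
python3 st.py;python3 shot.py w3
```

```text
6.58 ee [ 593.  -141.3  172.5] yaw 0.1067 z [-1.8e-03 -5.0e-04 -1.0e+00] F [-0.4  0.2 -3.2] T [-0.1   0.03 -0.02] w 45.8 j [-0.4   0.51  0.74  1.8  -0.41  0.99  0.61]
```

View pics/w3.png

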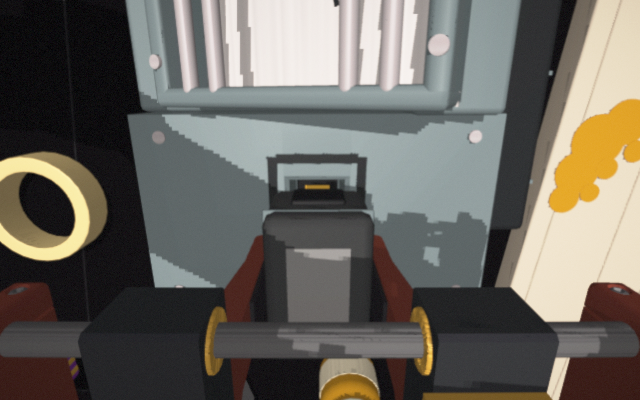

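Request:
move_arm(
  steps=[
    [220,-1,-0.5,-4,0,0,0],
    [220,0,0,-6,0,0,0],
    [220,0,0,-6,0,0,0],
    [220,0,0,-6,0,0,0],
    [220,0,0,0,0,0,0],
  ],
)

```text
time_s: 7.05
ee_pos: [0.5926, -0.1403, 0.1497]
orientation: [-0.001, 0.668, 0.744, -0.0]
contact_force: [-0.7, -0.2, -3.8]
gripper_width: 0.0458
```

```bash
python3 st.py
```

```text
7.05 ee [ 592.6 -140.3  149.7] yaw 0.1084 z [-1.1e-03  3.0e-04 -1.0e+00] F [-0.7 -0.2 -3.8] T [-0.02  0.07 -0.03] w 45.8 j [-0.39  0.54  0.72  1.82 -0.43  0.94  0.62]
```

Request:
move_arm(
  steps=[
    [220,0,-1,-6,0,0,0],
    [220,0,0,-6,0,0,0],
    [220,0,0,-4,0,0,0],
    [220,0,0,-4,0,0,0],
    [220,0,0,-3,0,0,0],
    [220,0,0,-2,0,0,0],
    [220,0,0,0,0,0,0],
  ],
)

```text
time_s: 7.63
ee_pos: [0.5933, -0.1412, 0.1257]
orientation: [-0.0, 0.668, 0.745, 0.0]
contact_force: [-1.0, 1.0, 0.6]
gripper_width: 0.0459
```

```bash
python3 st.py
```

```text
7.63 ee [ 593.3 -141.2  125.7] yaw 0.109 z [-1.e-04  4.e-04 -1.e+00] F [-1.   1.   0.6] T [-0.01  0.51  0.01] w 45.9 j [-0.37  0.57  0.7   1.84 -0.46  0.9   0.65]
```

Request:
move_arm(
  steps=[
    [220,0,0,-2,0,0,0],
    [220,0,0,-2,0,0,0],
    [220,0,0,0,0,0,0],
    [220,0,0,0,0,0,0],
  ],
)

```text
time_s: 7.97
ee_pos: [0.5934, -0.1411, 0.123]
orientation: [-0.0, 0.667, 0.745, 0.0]
contact_force: [-6.8, 3.6, 14.2]
gripper_width: 0.046
```

```bash
python3 st.py
```

```text
7.97 ee [ 593.4 -141.1  123. ] yaw 0.1092 z [ 2.0e-04  1.1e-03 -1.0e+00] F [-6.8  3.6 14.2] T [ 0.24  1.75 -0.01] w 46.0 j [-0.37  0.57  0.69  1.84 -0.46  0.9   0.65]
```

Request:
move_arm(
  steps=[
    [220,-0.5,0,-2,0,0,0],
    [220,0,0,-1,0,0,0],
    [220,0,0,0,0,0,0],
    [220,0,0,0,0,0,0],
  ],
)

```text
time_s: 8.3
ee_pos: [0.5934, -0.1411, 0.1229]
orientation: [-0.0, 0.667, 0.745, 0.002]
contact_force: [-13.7, 7.7, 37.7]
gripper_width: 0.0457
```

```bash
python3 st.py; python3 shot.py w4; python3 shot.py s4 scene; python3 -c "
from h import *
crop(cv2.imread('pics/s4.png'),225,375,150,295,5,'pics/s4c.png')"
```

```text
8.3 ee [ 593.4 -141.1  122.9] yaw 0.1095 z [ 0.0016  0.0029 -1.    ] F [-13.7   7.7  37.7] T [0.91 3.63 0.03] w 45.7 j [-0.37  0.57  0.69  1.84 -0.46  0.9   0.65]
```

View pics/s4c.png

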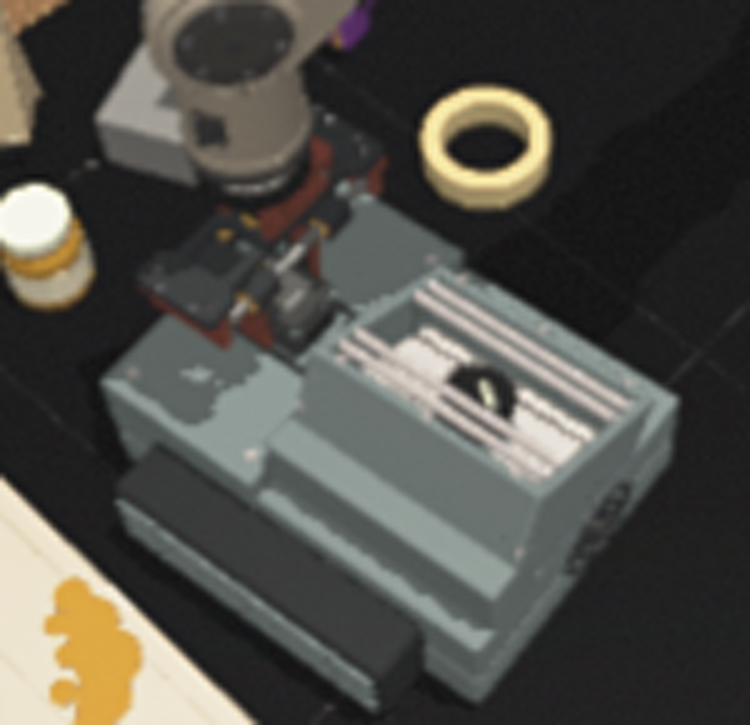

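View pics/w4.png

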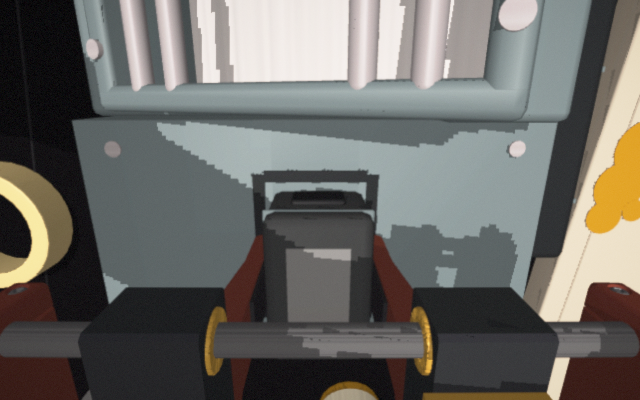

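Request:
move_arm(
  steps=[
    [220,0,0,2,0,0,0],
    [220,0,0,2,0,0,0],
    [120,0,0,0,0,0,0],
    [60,0,0,0,0,0,0],
    [60,0,0,0,0,0,0],
    [60,0,0,0,0,0,0],
    [60,0,0,0,0,0,0],
  ],
)

```text
time_s: 8.98
ee_pos: [0.5929, -0.1413, 0.1224]
orientation: [0.0, 0.668, 0.745, -0.0]
contact_force: [0.2, -0.1, 0.8]
gripper_width: 0.0664
```

```bash
python3 st.py
```

```text
8.98 ee [ 592.9 -141.3  122.4] yaw 0.109 z [-0.e+00 -2.e-04 -1.e+00] F [ 0.2 -0.1  0.8] T [-0.06  0.08  0.03] w 66.4 j [-0.37  0.57  0.69  1.84 -0.46  0.89  0.65]
```

Request:
move_arm(
  steps=[
    [60,0,0,5,0,0,0],
    [60,0,0,20,0,0,0],
    [60,0,0,30,0,0,0],
    [60,0,0,35,0,0,-0.05],
    [60,0,0,35,0,0,-0.1],
    [60,-5,5,25,0,0,-0.12],
    [60,-10,20,10,0,0,-0.12],
    [60,-10,25,0,0,0,-0.12],
  ],
)

```text
time_s: 9.65
ee_pos: [0.5688, -0.0937, 0.2862]
orientation: [0.002, 0.837, 0.548, 0.002]
contact_force: [0.6, 0.9, -1.2]
gripper_width: 0.0669
```

Request:
move_arm(
  steps=[
    [60,-10,25,0,0,0,-0.12],
    [60,-10,25,0,0,0,-0.12],
    [60,-10,25,0,0,0,-0.12],
    [60,-10,20,0,0,0,-0.12],
    [60,-5,10,0,0,0,-0.12],
    [60,-5,5,0,0,0,-0.12],
    [60,0,0,0,0,0,-0.12],
    [60,0,0,0,0,0,-0.12],
  ],
)

```text
time_s: 10.32
ee_pos: [0.5175, 0.0196, 0.283]
orientation: [-0.001, 0.995, 0.102, 0.0]
contact_force: [-0.1, -0.5, -0.3]
gripper_width: 0.0672
```

```bash
python3 st.py; python3 shot.py w5
```

```text
10.32 ee [517.5  19.6 283. ] yaw -1.3655 z [ 2.0e-04  1.2e-03 -1.0e+00] F [-0.1 -0.5 -0.3] T [-0.01  0.1  -0.01] w 67.2 j [-1.17  0.36  1.3   1.9  -0.38  1.16 -1.1 ]
```

View pics/w5.png

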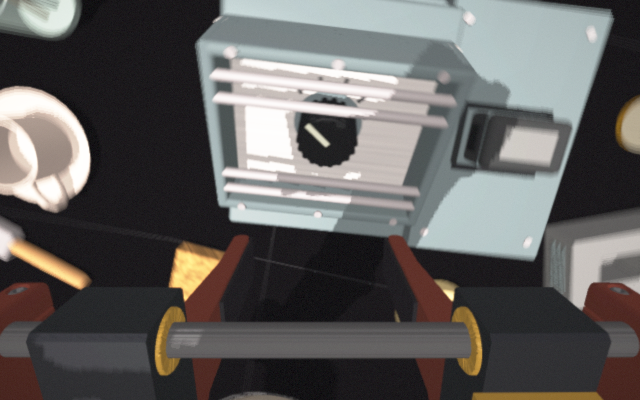

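Request:
move_arm(
  steps=[
    [60,0,0,0,0,0,0.12],
    [60,0,0,0,0,0,0.12],
    [60,0,0,0,0,0,0.12],
    [60,0,0,0,0,0,0.12],
    [60,0,0,0,0,0,0.12],
    [60,0,0,0,0,0,0.12],
    [60,0,0,0,0,0,0.12],
    [60,0,0,0,0,0,0.12],
  ],
)

```text
time_s: 11.03
ee_pos: [0.5178, 0.0185, 0.283]
orientation: [0.0, 0.831, 0.556, 0.0]
contact_force: [-0.2, -0.2, -0.9]
gripper_width: 0.0672
```

Request:
move_arm(
  steps=[
    [60,0,0,0,0,0,0.12],
    [60,0,0,0,0,0,0.12],
    [60,0,0,0,0,0,0.12],
    [60,0,0,0,0,0,0.12],
    [60,0,0,0,0,0,0.12],
    [60,0,0,0,0,0,0.12],
    [60,0,0,0,0,0,0.12],
    [60,0,0,0,0,0,0.12],
  ],
)

```text
time_s: 11.7
ee_pos: [0.5178, 0.0184, 0.283]
orientation: [0.0, 0.481, 0.877, 0.0]
contact_force: [-0.4, -0.4, 0.7]
gripper_width: 0.0668
```

```bash
python3 st.py; python3 -c "
from h import *
crop(cv2.imread('pics/w5.png'),190,480,20,250,2.7,'pics/w5c.png')"
```

```text
11.7 ee [517.8  18.4 283. ] yaw 0.5672 z [ 6.e-04  1.e-04 -1.e+00] F [-0.4 -0.4  0.7] T [-0.06  0.   -0.05] w 66.8 j [-0.87  0.19  0.83  1.89 -0.16  1.12  0.59]
```

View pics/w5c.png

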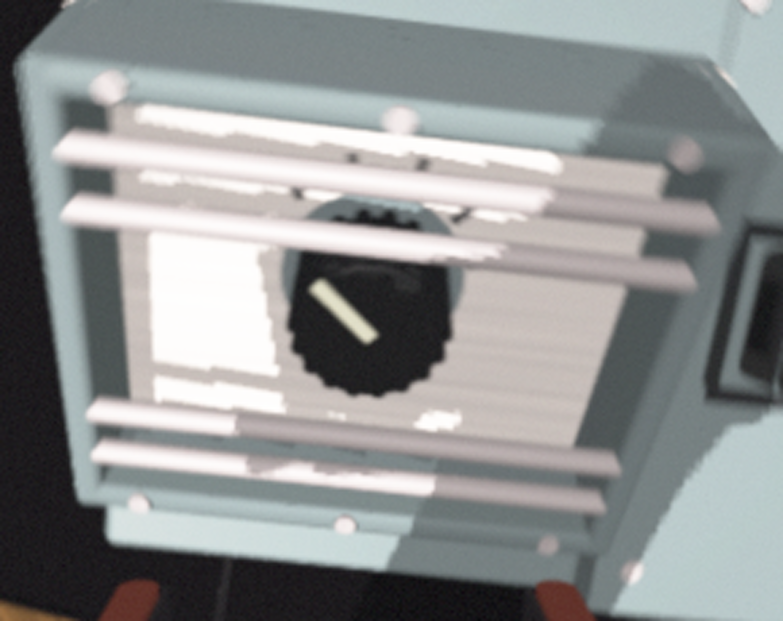

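Request:
move_arm(
  steps=[
    [60,0,0,0,0,0,0.12],
    [60,0,0,0,0,0,0.12],
    [60,0,0,0,0,0,0.12],
    [60,0,0,0,0,0,0.12],
    [60,0,0,0,0,0,0.12],
    [60,0,0,0,0,0,0.12],
    [60,0,0,0,0,0,0.12],
    [60,0,0,0,0,0,0.12],
  ],
)

```text
time_s: 12.37
ee_pos: [0.5178, 0.0184, 0.283]
orientation: [0.0, 0.022, 1.0, -0.0]
contact_force: [0.6, 0.2, 0.5]
gripper_width: 0.0669
```

```bash
python3 st.py
```

```text
12.37 ee [517.8  18.4 283. ] yaw 1.5271 z [ 7.e-04 -0.e+00 -1.e+00] F [0.6 0.2 0.5] T [0.04 0.04 0.09] w 66.9 j [-0.75  0.17  0.68  1.89 -0.12  1.12  1.51]
```

Request:
move_arm(
  steps=[
    [60,0,0,0,0,0,0.12],
    [60,0,0,0,0.0117,-0.1085,0],
    [60,0,0,0,0.0117,-0.1085,0],
    [60,0,0,0,0.0117,-0.1085,0],
    [60,0,0,0,0.0117,-0.1085,0],
    [60,0,0,0,0,0,0],
    [60,0,0,0,0,0,0],
  ],
)

```text
time_s: 12.95
ee_pos: [0.5165, 0.0184, 0.2827]
orientation: [0.215, -0.034, 0.976, 0.016]
contact_force: [0.8, -0.3, 0.2]
gripper_width: 0.0669
```

```bash
python3 st.py;  python3 shot.py w6
```

```text
12.95 ee [516.5  18.4 282.7] yaw 1.6445 z [ 0.4188  0.0467 -0.9069] F [ 0.8 -0.3  0.2] T [-0.01  0.41  0.01] w 66.9 j [-0.8  -0.13  0.59  2.2   0.19  0.62  1.31]
```

View pics/w6.png

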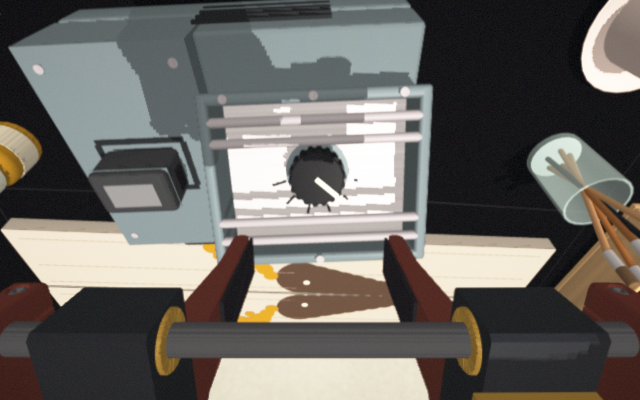

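```bash
python3 -c "
from h import *
crop(cv2.imread('pics/w6.png'),200,440,80,265,3.2,'pics/w6c.png')"
```

```text
(no output)
```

View pics/w6c.png

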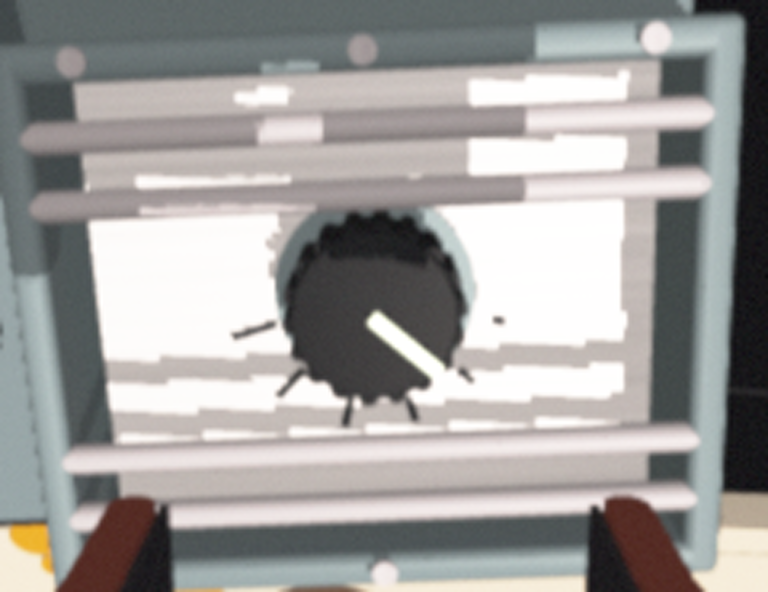

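```bash
cat > knob.py <<'E'
from h import *; import pickle
yaw=.1075; b=np.radians(25); c,s_=np.cos(yaw),np.sin(yaw); Rf=np.array([[c,-s_,0],[s_,c,0],[0,0,1]])
Rk=Rf@np.array([[np.cos(b),0,-np.sin(b)],[0,1,0],[np.sin(b),0,np.cos(b)]])  # cols: u,(fan y),axis
top0=np.array([.5640,.0220,.1613]); kc=top0-.016*Rk[:,2]
if __name__=='__main__':
    pt,ps=cam('top'),cam('scene')
    s=pickle.load(open('w6.pkl','rb')); pw=cam('wrist',s)
    T=lambda a,x0,y0,k:(np.array(a,float)+.5)/k-.5+[x0,y0]
    obs=[(pt,T([229,341],250,110,5)),(ps,T([386,315],225,150,4)),(pw,T([376,318],200,80,3.2))]
    s5=pickle.load(open('w5.pkl','rb')); p5=cam('wrist',s5)
    obs.append((p5,T([370,320],190,20,2.7)))
    A=np.zeros((3,3)); bb=np.zeros(3)
    for p,uv in obs:
        o,d=ray(p,uv); d/=np.linalg.norm(d); M=np.eye(3)-np.outer(d,d); A+=M; bb+=M@o
    X=np.linalg.solve(A,bb); print('top',X)
    for p,uv in obs: print(proj(p,X)-uv, 'top0',proj(p,top0)-uv)
    g=kc+.027*Rk[:,2]
    def plane(p,uv,off):
        o,d=ray(p,uv); n=Rk[:,2]; t=((g+off*n-o)@n)/(d@n); return Rk.T@(o+d*t-g)
    for q in [(376,193),(380,448),(36,207),(705,183),(72,460),(692,440)]: print('bar',plane(pw,T(q,200,80,3.2),-.004).round(4))
    for q in [(376,318),(286,305),(466,305)]: print('knobtop',plane(pw,T(q,200,80,3.2),-.011).round(4))
    print('kc',kc,'axis',Rk[:,2],'u',Rk[:,0],'v',Rk[:,1])
    print('tcp rel kc in knob frame',Rk.T@(s['ee_pos']-kc))
E
python3 knob.py
```

```text
top [0.56347141 0.02233723 0.16223709]
[[-0.13535918  0.12430874]] top0 [[ 0.00045271 -0.00302386]]
[[ 0.13172705 -0.18548156]] top0 [[-0.04654104 -0.0001551 ]]
[[-1.30301098 -0.14866743]] top0 [[-1.74242636 -0.365258  ]]
[[-0.6815047  -1.48498572]] top0 [[-0.16887866 -2.17331005]]
bar [-0.0346  0.0029 -0.004 ]
bar [ 0.0357  0.0013 -0.004 ]
bar [-0.0343 -0.0855 -0.004 ]
bar [-0.0339  0.0879 -0.004 ]
bar [ 0.036  -0.0845 -0.004 ]
bar [ 0.0367  0.0877 -0.004 ]
knobtop [ 0.0004  0.0015 -0.011 ]
knobtop [-0.0042 -0.0229 -0.011 ]
knobtop [-0.0023  0.0262 -0.011 ]
kc [0.57072286 0.0227255  0.14679908] axis [-0.42017867 -0.04534401  0.90630779] u [0.90107607 0.09724054 0.42261826] v [-0.10729307  0.99422744  0.        ]
tcp rel kc in knob frame [0.00814695 0.00156593 0.14613601]
```

```bash
cat > go.py <<'E'
import sys
from knob import *
from bench import status
kc2=kc+.0007*Rk[:,0]+.0012*Rk[:,1]
def state():
    s=status.observe(); q=s['orientation'];R=Ro.from_quat([q[1],q[2],q[3],q[0]]).as_matrix()
    return s,R
def Rt(phi):
    z=-Rk[:,2]; y=-np.sin(phi)*Rk[:,0]+np.cos(phi)*Rk[:,1]; return np.c_[np.cross(y,z),y,z]
s,R=state(); rel=Rk.T@(s['ee_pos']-kc2)*1000
yk=Rk.T@R[:,1]; phi=np.arctan2(-yk[0],yk[1])
print('t',round(s['time_s'],2),'rel mm',rel.round(1),'phi',phi.round(3),'F',s['contact_force'].round(1),'Tk',(Rk.T@s['torque']).round(2),'w',round(s['gripper_width']*1000,1),'j',s['joint_pos'].round(2),'zerr',(Rk.T@R[:,2]).round(3))
if len(sys.argv)>1:
    u,v,w,ph=map(float,sys.argv[1:5])
    tgt=kc2+Rk@np.array([u,v,w])/1000
    print('shift mm',((tgt-s['ee_pos'])*1000).round(1),'rotvec',Ro.from_matrix(Rt(ph)@R.T).as_rotvec().round(4))
E
python3 go.py 0 0 45 0.4
```

```text
t 13.0 rel mm [  9.4   0.4 146.3] phi -0.038 F [0.7 0.2 0.4] Tk [ 0.    0.42 -0.  ] w 67.2 j [-0.8  -0.13  0.59  2.2   0.19  0.62  1.31] zerr [-0.     0.001 -1.   ]
shift mm [ 34.1   3.3 -95.8] rotvec [-0.1847 -0.0201  0.397 ]
```

Request:
move_arm(
  steps=[
    [80,6,0.5,-16,-0.0462,-0.005,0.0992],
    [80,7,0.7,-20,-0.0462,-0.005,0.0992],
    [80,7,0.7,-20,-0.0462,-0.005,0.0992],
    [80,7,0.7,-20,-0.0462,-0.005,0.0992],
    [80,7,0.7,-20,0,0,0],
    [80,0,0,0,0,0,0],
    [80,0,0,0,0,0,0],
  ],
)

```text
time_s: 13.58
ee_pos: [0.5513, 0.0219, 0.1911]
orientation: [0.213, -0.232, 0.948, -0.03]
contact_force: [0.2, -0.8, 0.4]
gripper_width: 0.0603
```

```bash
python3 go.py 0 0 45 0.4; python3 shot.py w7
```

```text
t 13.58 rel mm [ 0.4  0.1 48.4] phi 0.374 F [ 0.2 -0.8  0.4] Tk [ 0.03  0.39 -0.02] w 60.3 j [-0.8   0.13  0.69  2.25 -0.2   0.36  2.09] zerr [-0.002 -0.002 -1.   ]
shift mm [ 1.   0.  -3.2] rotvec [-0.0087 -0.0034  0.0249]
```

View pics/w7.png

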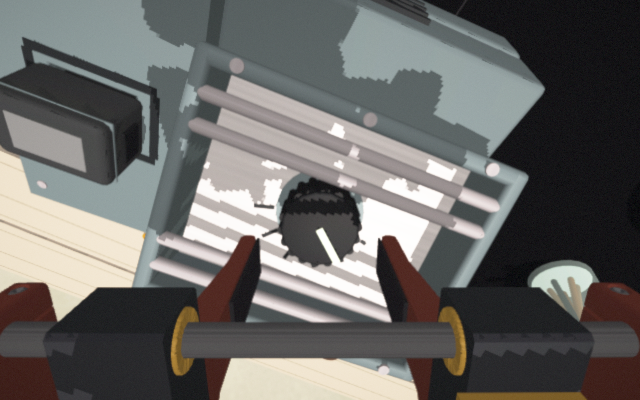

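Request:
move_arm(
  steps=[
    [80,4,0.4,-9,0,0,0],
    [80,5,0.5,-11,0,0,0],
    [80,5,0.5,-11,0,0,0],
    [80,0,0,0,0,0,0],
  ],
)

```text
time_s: 13.97
ee_pos: [0.5649, 0.0242, 0.1607]
orientation: [0.215, -0.233, 0.948, -0.028]
contact_force: [-0.3, -0.2, 1.1]
gripper_width: 0.0605
```

```bash
python3 go.py 0 0 -10 0.37; python3 shot.py w8
```

```text
t 13.97 rel mm [ 0.1  0.9 15. ] phi 0.374 F [-0.3 -0.2  1.1] Tk [-0.    0.43 -0.05] w 60.5 j [-0.67  0.21  0.58  2.25 -0.38  0.29  2.26] zerr [ 0.     0.001 -1.   ]
shift mm [ 10.5   0.2 -22.7] rotvec [ 0.0006  0.0001 -0.0037]
```

View pics/w8.png

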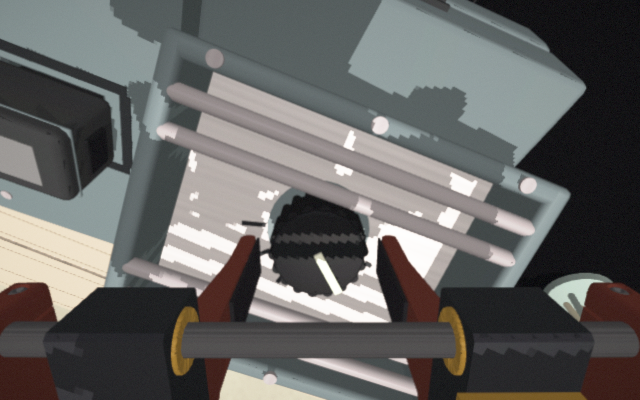

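Request:
move_arm(
  steps=[
    [80,5,0,-11,0,0,0],
    [80,5,0,-11,0,0,0],
    [80,0,0,0,0,0,0],
    [80,0,0,0,0,0,0],
  ],
)

```text
time_s: 14.35
ee_pos: [0.5743, 0.0236, 0.1394]
orientation: [0.215, -0.232, 0.948, -0.028]
contact_force: [0.1, 0.2, -0.2]
gripper_width: 0.0604
```

```bash
python3 go.py 0 0 -10 0.37
```

```text
t 14.35 rel mm [-0.5 -0.7 -8.2] phi 0.373 F [ 0.1  0.2 -0.2] Tk [ 0.05  0.34 -0.04] w 60.4 j [-0.58  0.27  0.48  2.24 -0.47  0.25  2.34] zerr [ 0.001  0.001 -1.   ]
shift mm [ 1.1  0.8 -1.4] rotvec [ 0.0005  0.0006 -0.0027]
```

Request:
move_arm(
  steps=[
    [160,0.5,0.7,0,0,0,0],
    [160,0,0,0,0,0,0],
    [160,0,0,0,0,0,0],
    [160,0,0,0,0,0,0],
    [160,0,0,0,0,0,0],
  ],
  grip_force=30,
)

```text
time_s: 14.77
ee_pos: [0.5747, 0.0251, 0.1394]
orientation: [0.215, -0.233, 0.948, -0.028]
contact_force: [-4.3, 0.6, 7.4]
gripper_width: 0.0494
```

```bash
python3 go.py 0 0 -8 -0.4
```

```text
t 14.77 rel mm [ 0.   0.8 -8.5] phi 0.373 F [-4.3  0.6  7.4] Tk [ 0.39  0.61 -0.05] w 49.4 j [-0.58  0.27  0.49  2.24 -0.47  0.25  2.34] zerr [ 0.001  0.002 -1.   ]
shift mm [-0.1 -0.8  0.4] rotvec [ 0.3236  0.0366 -0.7014]
```

Request:
move_arm(
  steps=[
    [160,0,0,0,0.0336,0.0036,-0.0725],
    [160,0,0,0,0.0336,0.0036,-0.0725],
    [160,0,0,0,0.0336,0.0036,-0.0725],
    [160,0,0,0,0.0336,0.0036,-0.0725],
    [160,0,0,0,0,0,0],
  ],
)

```text
time_s: 15.18
ee_pos: [0.575, 0.0242, 0.1395]
orientation: [0.217, -0.076, 0.973, 0.007]
contact_force: [-4.0, -0.5, 6.7]
gripper_width: 0.0493
```

```bash
python3 go.py 0 0 -8 -0.4
```

```text
t 15.18 rel mm [ 0.3 -0.2 -8.5] phi 0.048 F [-4.  -0.5  6.7] Tk [-0.13  0.47 -0.14] w 49.3 j [-0.65  0.28  0.57  2.25 -0.57  0.26  2.12] zerr [ 0.002  0.    -1.   ]
shift mm [-0.4  0.2  0.3] rotvec [ 0.1881  0.0224 -0.4063]
```

Request:
move_arm(
  steps=[
    [160,0,0,0,0.0336,0.0036,-0.0725],
    [160,0,0,0,0.0336,0.0036,-0.0725],
    [160,0,0,0,0.0336,0.0036,-0.0725],
    [160,0,0,0,0.0336,0.0036,-0.0725],
    [160,0,0,0,0.0336,0.0036,-0.0725],
    [160,0,0,0,0.021,0.002,-0.045],
    [160,0,0,0,0,0,0],
    [160,0,0,0,0,0,0],
  ],
)

```text
time_s: 15.85
ee_pos: [0.575, 0.0228, 0.1395]
orientation: [0.211, 0.142, 0.966, 0.054]
contact_force: [-3.1, -4.3, 7.5]
gripper_width: 0.0496
```

```bash
python3 go.py 0 0 18 -0.4
```

```text
t 15.85 rel mm [ 0.  -1.6 -8.4] phi -0.399 F [-3.1 -4.3  7.5] Tk [-0.81  0.65 -0.09] w 49.6 j [-0.74  0.3   0.69  2.25 -0.71  0.28  1.81] zerr [ 0.003 -0.001 -1.   ]
shift mm [-11.3   0.4  24. ] rotvec [ 0.0012  0.0028 -0.0003]
```

Request:
move_arm(
  steps=[
    [80,0,0,0,0,0,0],
    [80,0,0.5,0,0,0,0],
    [80,0,0.5,0,0,0,0],
    [80,0,0,0,0,0,0],
  ],
)

```text
time_s: 16.18
ee_pos: [0.5745, 0.0261, 0.1384]
orientation: [0.21, 0.14, 0.966, 0.054]
contact_force: [-0.3, 0.2, 0.2]
gripper_width: 0.0603
```

```bash
python3 go.py 0 0 -8.5 0.4; python3 shot.py w9
```

```text
t 16.18 rel mm [-0.5  1.8 -9.3] phi -0.396 F [-0.3  0.2  0.2] Tk [-0.02  0.39  0.01] w 60.3 j [-0.75  0.3   0.68  2.25 -0.71  0.28  1.81] zerr [ 0.001  0.001 -1.   ]
shift mm [ 0.3 -1.7  1. ] rotvec [-0.3355 -0.036   0.7206]
```

View pics/w9.png

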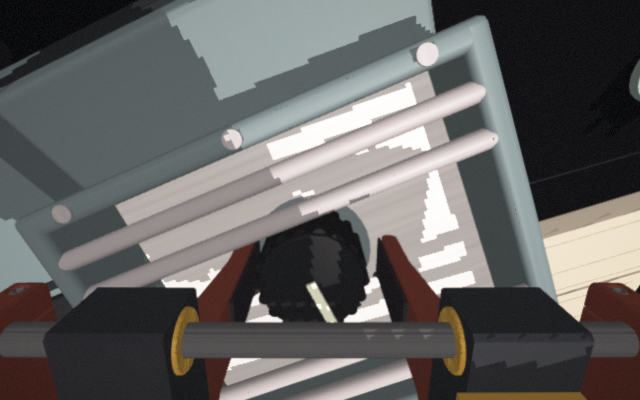

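Request:
move_arm(
  steps=[
    [80,0,-1,0.5,-0.0504,-0.0054,0.1088],
    [80,0,-1,0.5,-0.0504,-0.0054,0.1088],
    [80,0,0,0,-0.0504,-0.0054,0.1088],
    [80,0,0,0,-0.0504,-0.0054,0.1088],
    [80,0,0,0,-0.0504,-0.0054,0.1088],
    [80,0,0,0,-0.0504,-0.0054,0.1088],
    [80,0,0,0,-0.0336,-0.0036,0.0725],
    [80,0,0,0,0,0,0],
  ],
)

```text
time_s: 16.9
ee_pos: [0.5745, 0.0235, 0.1394]
orientation: [0.214, -0.248, 0.944, -0.032]
contact_force: [0.8, -0.3, 0.3]
gripper_width: 0.0602
```

```bash
python3 go.py 0 0 -8.5 0.4
```

```text
t 16.9 rel mm [-0.3 -0.8 -8.4] phi 0.407 F [ 0.8 -0.3  0.3] Tk [0.02 0.41 0.  ] w 60.2 j [-0.57  0.27  0.48  2.24 -0.46  0.25  2.37] zerr [-0.     0.001 -1.   ]
shift mm [0.3 0.8 0. ] rotvec [ 0.0018  0.0001 -0.0064]
```

Second stroke.

Request:
move_arm(
  steps=[
    [160,0,0.3,0,0,0,0],
    [160,0,0,0,0,0,0],
    [160,0,0,0,0,0,0],
    [160,0,0,0,0,0,0],
    [160,0,0,0,0.0336,0.0036,-0.0725],
    [160,0,0,0,0.0336,0.0036,-0.0725],
    [160,0,0,0,0.0336,0.0036,-0.0725],
    [160,0,0,0,0.0336,0.0036,-0.0725],
  ],
)

```text
time_s: 17.57
ee_pos: [0.5742, 0.0241, 0.1392]
orientation: [0.216, -0.092, 0.972, 0.004]
contact_force: [-1.3, 0.9, -0.0]
gripper_width: 0.0497
```

```bash
python3 go.py 0 0 -8.5 -0.4
```

```text
t 17.57 rel mm [-0.6 -0.2 -8.5] phi 0.08 F [-1.3  0.9 -0. ] Tk [0.33 0.61 0.13] w 49.7 j [-0.65  0.28  0.56  2.25 -0.56  0.26  2.14] zerr [-0.     0.001 -1.   ]
shift mm [0.6 0.2 0.2] rotvec [ 0.2007  0.0216 -0.4356]
```

Request:
move_arm(
  steps=[
    [160,0,0,0,0.0336,0.0036,-0.0725],
    [160,0,0,0,0.0336,0.0036,-0.0725],
    [160,0,0,0,0.0336,0.0036,-0.0725],
    [160,0,0,0,0.0336,0.0036,-0.0725],
    [160,0,0,0,0.0336,0.0036,-0.0725],
    [160,0,0,0,0.0336,0.0036,-0.0725],
    [160,0,0,0,0,0,0],
  ],
)

```text
time_s: 18.15
ee_pos: [0.5742, 0.023, 0.1391]
orientation: [0.21, 0.142, 0.966, 0.054]
contact_force: [-1.5, -1.4, 0.7]
gripper_width: 0.0493
```

```bash
python3 go.py 0 0 -8.5 -0.4
```

```text
t 18.15 rel mm [-0.8 -1.3 -8.5] phi -0.4 F [-1.5 -1.4  0.7] Tk [-0.17  0.65 -0.17] w 49.3 j [-0.75  0.3   0.69  2.25 -0.71  0.28  1.81] zerr [ 0.    -0.001 -1.   ]
shift mm [0.6 1.3 0.3] rotvec [0.0005 0.0003 0.0005]
```

Request:
move_arm(
  steps=[
    [80,0,0,0,0,0,0],
    [80,0,0,0,0,0,0],
    [80,0,0,0,0,0,0],
    [80,0,0,0,0,0,0],
  ],
)

```text
time_s: 18.48
ee_pos: [0.5748, 0.0239, 0.1395]
orientation: [0.21, 0.14, 0.966, 0.054]
contact_force: [0.8, -0.1, 1.1]
gripper_width: 0.0599
```

```bash
python3 go.py 0 0 -8.5 0.4; python3 shot.py w10
```

```text
t 18.48 rel mm [-0.  -0.5 -8.4] phi -0.395 F [ 0.8 -0.1  1.1] Tk [0.01 0.46 0.02] w 59.9 j [-0.75  0.3   0.69  2.25 -0.71  0.28  1.81] zerr [ 0.001  0.001 -1.   ]
shift mm [ 0.   0.5 -0.1] rotvec [-0.3351 -0.0353  0.7202]
```

View pics/w10.png

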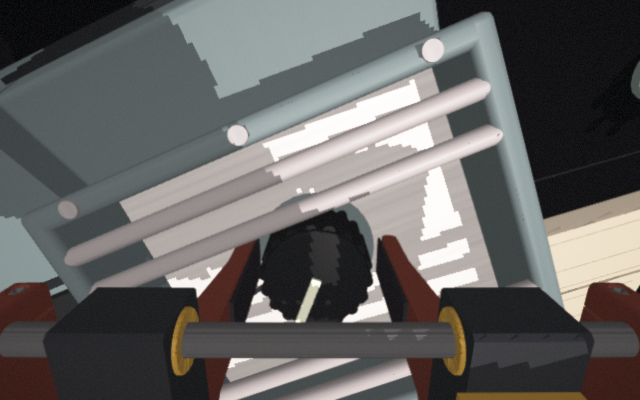

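Request:
move_arm(
  steps=[
    [80,0,0,0,-0.0504,-0.0054,0.1088],
    [80,0,0,0,-0.0504,-0.0054,0.1088],
    [80,0,0,0,-0.0504,-0.0054,0.1088],
    [80,0,0,0,-0.0504,-0.0054,0.1088],
    [80,0,0,0,-0.0504,-0.0054,0.1088],
    [80,0,0,0,-0.0504,-0.0054,0.1088],
    [80,0,0,0,-0.0336,-0.0036,0.0725],
    [80,0,0,0,0,0,0],
  ],
)

```text
time_s: 19.2
ee_pos: [0.5747, 0.0237, 0.1395]
orientation: [0.214, -0.249, 0.944, -0.032]
contact_force: [-0.4, 0.7, 0.7]
gripper_width: 0.0603
```

```bash
python3 go.py 0 0 -8.5 0.4
```

```text
t 19.2 rel mm [-0.1 -0.7 -8.3] phi 0.407 F [-0.4  0.7  0.7] Tk [ 0.06  0.43 -0.  ] w 60.3 j [-0.58  0.27  0.48  2.24 -0.46  0.25  2.37] zerr [ 0.     0.001 -1.   ]
shift mm [ 0.1  0.7 -0.1] rotvec [ 0.002   0.0004 -0.0068]
```

Request:
move_arm(
  steps=[
    [160,0,0,0,0,0,0],
    [160,0,0,0,0,0,0],
    [160,0,0,0,0,0,0],
    [160,0,0,0,0,0,0],
    [160,0,0,0,0.0336,0.0036,-0.0725],
    [160,0,0,0,0.0336,0.0036,-0.0725],
    [160,0,0,0,0.0336,0.0036,-0.0725],
    [160,0,0,0,0.0336,0.0036,-0.0725],
  ],
)

```text
time_s: 19.87
ee_pos: [0.5742, 0.0241, 0.1392]
orientation: [0.216, -0.092, 0.972, 0.004]
contact_force: [-2.6, 0.8, 2.2]
gripper_width: 0.0497
```

```bash
python3 go.py 0 0 -8.5 -0.4
```

```text
t 19.87 rel mm [-0.6 -0.2 -8.4] phi 0.08 F [-2.6  0.8  2.2] Tk [0.42 0.66 0.12] w 49.7 j [-0.65  0.28  0.57  2.25 -0.57  0.26  2.15] zerr [-0.     0.001 -1.   ]
shift mm [0.5 0.2 0.2] rotvec [ 0.2006  0.0217 -0.436 ]
```

Request:
move_arm(
  steps=[
    [160,0,0,0,0.0336,0.0036,-0.0725],
    [160,0,0,0,0.0336,0.0036,-0.0725],
    [160,0,0,0,0.0336,0.0036,-0.0725],
    [160,0,0,0,0.0336,0.0036,-0.0725],
    [160,0,0,0,0.0336,0.0036,-0.0725],
    [160,0,0,0,0.0336,0.0036,-0.0725],
    [160,0,0,0,0,0,0],
  ],
)

```text
time_s: 20.45
ee_pos: [0.5757, 0.0225, 0.14]
orientation: [0.211, 0.142, 0.966, 0.054]
contact_force: [2.4, -2.9, 1.2]
gripper_width: 0.0499
```

```bash
python3 go.py 0 0 -8.5 -0.4
```

```text
t 20.45 rel mm [ 0.9 -2.  -8.2] phi -0.399 F [ 2.4 -2.9  1.2] Tk [-0.66  0.01 -0.16] w 49.9 j [-0.75  0.3   0.69  2.25 -0.71  0.28  1.81] zerr [ 0.003 -0.002 -1.   ]
shift mm [-0.9  1.9 -0.6] rotvec [0.0017 0.0034 0.0003]
```

Request:
move_arm(
  steps=[
    [80,0,0,0,0,0,0],
    [80,0,0,0,0,0,0],
    [80,0,0,0,0,0,0],
    [80,0,0,0,0,0,0],
  ],
)

```text
time_s: 20.78
ee_pos: [0.5743, 0.024, 0.1391]
orientation: [0.21, 0.14, 0.966, 0.054]
contact_force: [-0.8, 0.3, -0.3]
gripper_width: 0.06
```

```bash
python3 go.py 0 0 -8.5 0.4; python3 shot.py w11
```

```text
t 20.78 rel mm [-0.6 -0.3 -8.5] phi -0.395 F [-0.8  0.3 -0.3] Tk [-0.01  0.42 -0.06] w 60.0 j [-0.75  0.3   0.69  2.25 -0.71  0.28  1.81] zerr [ 0.     0.001 -1.   ]
shift mm [0.5 0.4 0.3] rotvec [-0.335  -0.0363  0.7201]
```

View pics/w11.png

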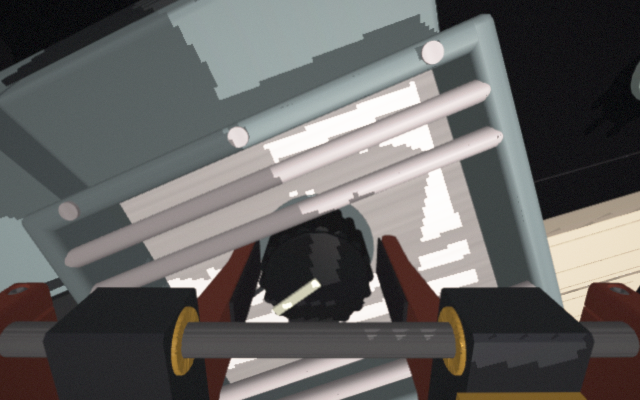

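Request:
move_arm(
  steps=[
    [80,0,0,0,-0.0504,-0.0054,0.1088],
    [80,0,0,0,-0.0504,-0.0054,0.1088],
    [80,0,0,0,-0.0504,-0.0054,0.1088],
    [80,0,0,0,-0.0504,-0.0054,0.1088],
    [80,0,0,0,-0.0504,-0.0054,0.1088],
    [80,0,0,0,0,0,0],
  ],
)

```text
time_s: 21.33
ee_pos: [0.5745, 0.0238, 0.1394]
orientation: [0.216, -0.154, 0.964, -0.01]
contact_force: [-0.8, -0.2, 0.3]
gripper_width: 0.0601
```

Request:
move_arm(
  steps=[
    [160,0,0,0,0,0,0],
    [160,0,0,0,0,0,0],
    [160,0,0,0,0,0,0],
    [160,0,0,0,0,0,0],
    [160,0,0,0,0.0252,0.0027,-0.0544],
    [160,0,0,0,0.0252,0.0027,-0.0544],
    [160,0,0,0,0.0252,0.0027,-0.0544],
    [160,0,0,0,0,0,0],
  ],
)

```text
time_s: 22.0
ee_pos: [0.5746, 0.024, 0.1394]
orientation: [0.216, -0.064, 0.974, 0.01]
contact_force: [-1.3, -0.3, 2.4]
gripper_width: 0.0498
```

```bash
python3 go.py 0 0 -8.5 -0.4
```

```text
t 22.0 rel mm [-0.3 -0.3 -8.4] phi 0.023 F [-1.3 -0.3  2.4] Tk [0.19 0.5  0.26] w 49.8 j [-0.66  0.28  0.58  2.25 -0.59  0.26  2.11] zerr [ 0.     0.001 -1.   ]
shift mm [0.2 0.4 0. ] rotvec [ 0.1772  0.0196 -0.3841]
```

Request:
move_arm(
  steps=[
    [160,0,0,0,0.0168,0.0018,-0.0363],
    [160,0,0,0,0.0168,0.0018,-0.0363],
    [160,0,0,0,0,0,0],
  ],
)

```text
time_s: 22.25
ee_pos: [0.5748, 0.0238, 0.1395]
orientation: [0.216, -0.026, 0.976, 0.018]
contact_force: [-0.5, 0.3, 1.5]
gripper_width: 0.0495
```

```bash
python3 go.py 0 0 -8.5 -0.4
```

```text
t 22.25 rel mm [ 0.  -0.5 -8.4] phi -0.055 F [-0.5  0.3  1.5] Tk [0.14 0.35 0.22] w 49.5 j [-0.68  0.28  0.6   2.25 -0.61  0.26  2.05] zerr [ 0.001  0.001 -1.   ]
shift mm [-0.   0.5 -0.1] rotvec [ 0.1444  0.0166 -0.3126]
```

Request:
move_arm(
  steps=[
    [160,0,0,0,0.0168,0.0018,-0.0363],
    [160,0,0,0,0.0168,0.0018,-0.0363],
    [160,0,0,0,0,0,0],
  ],
)

```text
time_s: 22.5
ee_pos: [0.5749, 0.0236, 0.1396]
orientation: [0.215, 0.013, 0.976, 0.026]
contact_force: [-0.0, -0.9, 2.0]
gripper_width: 0.0498
```

```bash
python3 go.py 0 0 -8.5 -0.4
```

```text
t 22.5 rel mm [ 0.1 -0.8 -8.4] phi -0.135 F [-0.  -0.9  2. ] Tk [-0.14  0.29  0.43] w 49.8 j [-0.69  0.29  0.62  2.25 -0.64  0.27  2.  ] zerr [ 0.001  0.    -1.   ]
shift mm [-0.1  0.8 -0.2] rotvec [ 0.1113  0.0132 -0.2405]
```

Request:
move_arm(
  steps=[
    [160,0,0,0,0.0168,0.0018,-0.0363],
    [160,0,0,0,0.0168,0.0018,-0.0363],
    [160,0,0,0,0,0,0],
  ],
)

```text
time_s: 22.75
ee_pos: [0.5752, 0.0233, 0.1397]
orientation: [0.215, 0.053, 0.975, 0.035]
contact_force: [1.2, -1.7, 2.9]
gripper_width: 0.0497
```

```bash
python3 go.py 0 0 -8.5 -0.4
```

```text
t 22.75 rel mm [ 0.4 -1.1 -8.3] phi -0.215 F [ 1.2 -1.7  2.9] Tk [-0.27  0.16  0.42] w 49.7 j [-0.71  0.29  0.64  2.25 -0.66  0.27  1.94] zerr [ 0.002 -0.    -1.   ]
shift mm [-0.4  1.1 -0.3] rotvec [ 0.0778  0.0102 -0.1674]
```

Request:
move_arm(
  steps=[
    [80,0,0,0,0,0,0],
    [80,0,0,0,0,0,0],
    [80,0,0,0,0,0,0],
    [80,-6,-0.5,13,0,0,0],
    [80,-12,-1,26,0,0,0],
    [80,-14,-1,31,0,0,0],
    [80,-14,-1,31,0,0,0],
    [80,0,0,0,0,0,0],
  ],
)

```text
time_s: 23.42
ee_pos: [0.5427, 0.0278, 0.2161]
orientation: [0.217, 0.047, 0.974, 0.038]
contact_force: [0.3, 0.5, 0.2]
gripper_width: 0.0602
```

```bash
python3 go.py 0 0 -8.5 0; python3 shot.py w12; python3 -c "
from h import *
crop(cv2.imread('pics/w12.png'),180,460,60,280,2.8,'pics/w12c.png')"
```

```text
t 23.42 rel mm [ 3.8  6.8 74.3] phi -0.205 F [0.3 0.5 0.2] Tk [0.03 0.38 0.01] w 60.2 j [-1.2   0.06  1.09  2.26 -0.14  0.41  1.47] zerr [ 0.008  0.008 -1.   ]
shift mm [ 32.1  -3.4 -76.7] rotvec [-0.0946 -0.0031  0.182 ]
```

View pics/w12c.png

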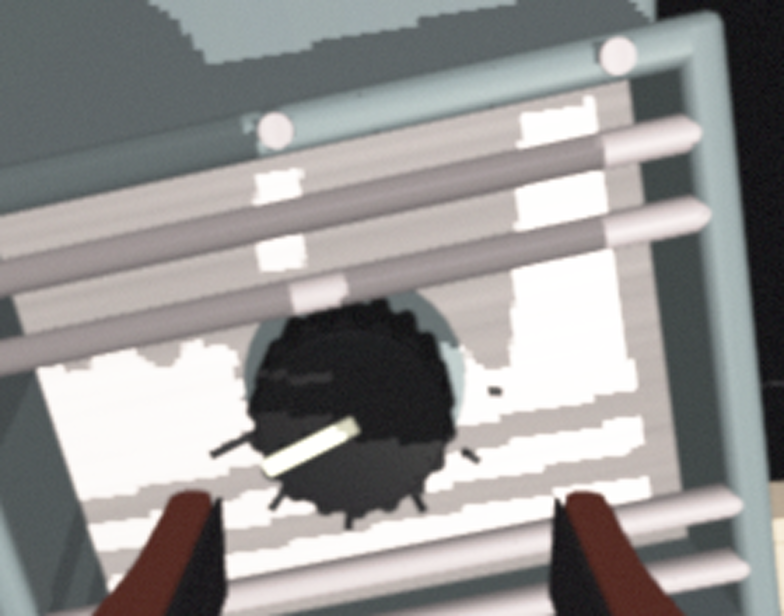

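Run:
```python
from knob import *
def ang(pk,x0,y0,k,line,ticks,c):
    p=cam('wrist',pickle.load(open(pk,'rb')))
    T=lambda a:(np.array(a,float)+.5)/k-.5+[x0,y0]
    def pl(uv,w):
        o,d=ray(p,uv); n=Rk[:,2]; t=((kc+w*n-o)@n)/(d@n); return Rk.T@(o+d*t-kc)
    a,b=[pl(T(q),.016) for q in line]; print('line',np.degrees(np.arctan2(*(b-a)[1::-1])).round(1),a[:2].round(4),b[:2].round(4))
    for q in ticks:
        x=pl(T(q),-.018); print(' tick',np.degrees(np.arctan2(x[1],x[0])).round(1),np.hypot(x[0],x[1]).round(3))
ang('w6.pkl',200,80,3.2,[(372,317),(441,377)],[(503,320),(467,375),(412,410),(347,412),(290,382),(253,330)],0)
ang('w12.pkl',180,60,2.8,[(352,427),(266,468)],[(495,390),(470,455),(418,502),(349,520),(277,497),(230,447)],0)
```

```text
line 46.0 [0.     0.0005] [0.0179 0.0191]
 tick 75.0 0.042
 tick 46.0 0.04
 tick 16.5 0.04
 tick -13.1 0.04
 tick -43.1 0.038
 tick -73.3 0.038
line -75.2 [0.0012 0.0008] [ 0.0074 -0.0222]
 tick 74.8 0.04
 tick 45.2 0.04
 tick 15.7 0.041
 tick -13.3 0.042
 tick -44.0 0.041
 tick -72.7 0.039
```

```bash
python3 shot.py s13 scene; python3 shot.py t13 top; python3 -c "
from h import *
crop(cv2.imread('pics/s13.png'),190,450,110,350,2.4,'pics/s13c.png')"
```

```text
(no output)
```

View pics/s13c.png

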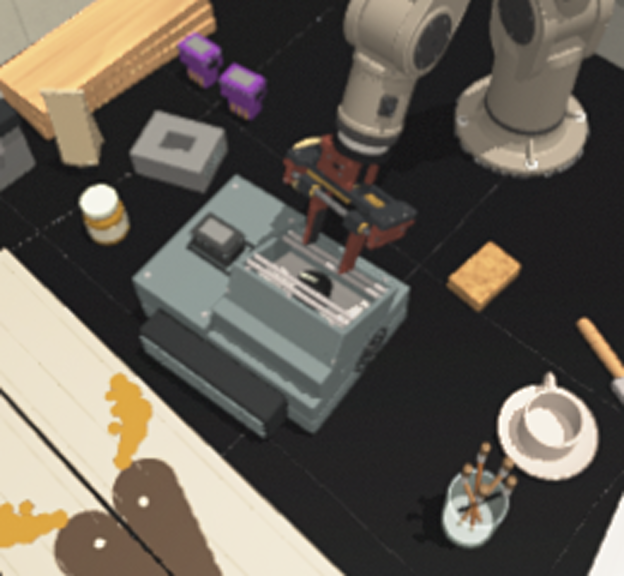

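View pics/t13.png

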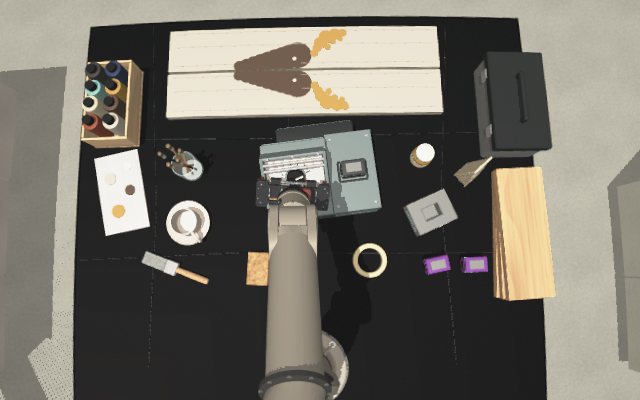

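View pics/w12.png

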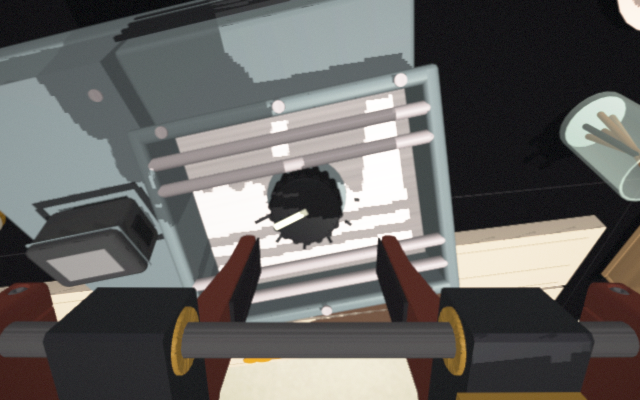

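Run:
```python
from h import *
a=cv2.imread('pics/t13.png'); b=cv2.imread('pics/s13.png')
A=cv2.resize(a[145:195,325:385],None,fx=6,fy=6,interpolation=2); B=cv2.resize(b[190:235,260:305],None,fx=8,fy=8,interpolation=2)
h=max(A.shape[0],B.shape[0]); f=lambda i:cv2.copyMakeBorder(i,0,h-i.shape[0],0,0,0)
cv2.imwrite('pics/pk.png',np.hstack([f(A),f(B)]))
```

```text
(no output)
```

View pics/pk.png

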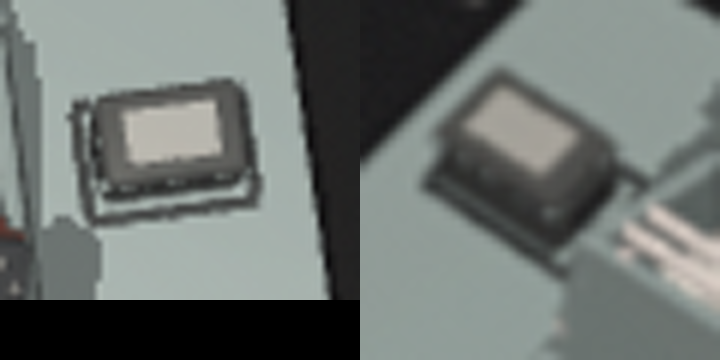

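```bash
python3 - <<'E'
from h import *
pt,ps=cam('top'),cam('scene')
u1=(np.array([171,133])+.5)/6-.5+[325,145]; u2=(np.array([521-360,127])+.5)/8-.5+[260,190]
o1,d1=ray(pt,u1);o2,d2=ray(ps,u2);k=np.linalg.lstsq(np.c_[d1,-d2],o2-o1,rcond=None)[0];print(o1+d1*k[0],o2+d2*k[1])
E
python3 st.py
```

```text
[ 0.59248933 -0.14153389  0.1634375 ] [ 0.59517817 -0.14474708  0.16425563]
23.57 ee [542.3  26.8 213.8] yaw 1.4926 z [ 0.4244  0.0522 -0.904 ] F [-0.1  0.5 -0.1] T [0.02 0.44 0.  ] w 60.2 j [-1.18  0.07  1.08  2.26 -0.16  0.41  1.49]
```

Run:
```python
from h import *
def c(n,x0,x1,y0,y1,k): return cv2.resize(cv2.imread(f'pics/{n}.png')[y0:y1,x0:x1],None,fx=k,fy=k,interpolation=2)
L=[c('w6',85,195,130,220,3.5),c('w12',20,170,190,290,2.6)]
h=max(i.shape[0] for i in L); cv2.imwrite('pics/pk2.png',np.hstack([cv2.copyMakeBorder(i,0,h-i.shape[0],0,0,0) for i in L])); print([i.shape for i in L])
```

```text
[(315, 385, 3), (260, 390, 3)]
```

View pics/pk2.png

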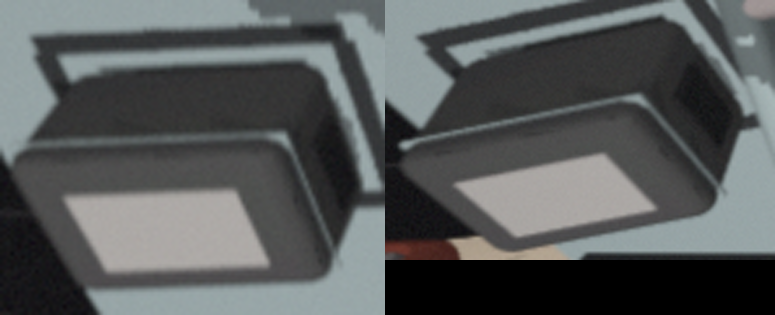

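Run:
```python
from h import *; import pickle
def ctr(q):
    l=np.cross(np.cross([*q[0],1],[*q[2],1]),np.cross([*q[1],1],[*q[3],1])); return l[:2]/l[2]
V=[('w6',ctr([(65,196),(237,188),(270,264),(105,274)]),3.5,85,130),('w12',ctr([(69,184),(218,153),(271,208),(133,237)]),2.6,20,190)]
xy=np.array([.5926,-.1415])
obs=[(cam('top'),(np.array([171,133])+.5)/6-.5+[325,145]),(cam('scene'),(np.array([161,127])+.5)/8-.5+[260,190])]
for n,c,k,x0,y0 in V: obs.append((cam('wrist',pickle.load(open(n+'.pkl','rb'))),(c+.5)/k-.5+[x0,y0]))
A=np.zeros((3,3));b=np.zeros(3)
for p,uv in obs:
    o,d=ray(p,uv); t=((xy-o[:2])@d[:2])/(d[:2]@d[:2]); print('z',(o+d*t).round(4))
    if True:
        d/=np.linalg.norm(d);M=np.eye(3)-np.outer(d,d);A+=M;b+=M@o
print(np.linalg.solve(A,b))
```

```text
z [ 0.5926 -0.1416  0.163 ]
z [ 0.5959 -0.1437  0.1661]
z [ 0.593  -0.1409  0.1617]
z [ 0.5931 -0.1409  0.161 ]
[ 0.59396417 -0.14273277  0.16094721]
```

```bash
python3 -c "
from bench import r
print(r.job_done())"
```

```text
the job is handed in; nothing more can be done
None
```

The battery pack is plugged home in the blower's socket and the speed knob is turned clockwise to its stop. I handed the job in at about 23.6 s of the 72 s allowed.

**Pack:** I took it from the charger, lowered it into the socket and pressed it against a hard stop. Under 38 N it would go no further, with the TCP at 122.9 mm against 123.3 mm expected for home.

**Knob:** I turned it between the guard bars in four grasps. On the last grasp the resisting torque levelled off at about 0.42 N m, well above the 0.15 N m friction, while the fingers slipped. That means it was at the stop. The pointer ended at -75°, on the last dial mark at about -73°. It started on the second mark, so it needed only about 2.1 rad.

**Last checks:** The final pictures show the pack seated in the socket and the cup, paint tube, brush jar and paint jar standing where they were. The gripper was clear of everything, with near-zero force.

**One disagreement:** Measuring the height of the pack's top from the pictures gave 161–166 mm against 159 mm expected. I put this down to camera error, because the hard stop agreed with the expected home height to within 0.4 mm.

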